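# Lay out drawer fronts on a sloped inspection stand under a lamp

## Task

Complete the row of drawer fronts on the sloped inspection stand: lay the red-handled and the blue-handled front on the slope, handles up, each straight below the tile of its own colour, flat on the slope with its long lower edge squarely against the ledge. Put them down gently, do not bump the lamp bar above the slope, and leave the yellow-handled front and everything else on the bench where they are.

Things in the scene. Friction and masses are not known exactly. Their poses are not given: they have to be found in the camera images.
- stand: fixed plywood stand like a low lectern, 300 mm wide (y), 104 mm deep (x), 72 mm high at the back. Origin: on the bench under the middle of the slope's foot; x level, to the back (uphill, away from the robot), z up. The slope starts at x = 0, 30 mm over the bench, and rises 32 degrees for 80 mm to a flat top strip, 36 mm deep, that carries the colour tiles
- slope: fixed grey sloping surface of the stand, 80 mm (x, uphill) by 300 mm (y), tilted 32 degrees. Origin: middle of its lower end, on the surface, at the inner face of the ledge; x uphill along the surface, z square out of it. The dark ledge along x = 0 stands 10 mm above the surface, 8 mm thick (x -8 to 0 mm). A front lying right has its centre at x = 30 mm, z = 0
- lamp: fixed LED lamp bar, 16 mm thick, 336 mm long, level along the stand's y, 180 mm straight above the row of fronts: a vertical tool hits it, a tool square to the slope clears it. Two 12 mm bent arms at y = +-168 mm carry it from behind (uprights at x = 118 mm). Origin and axes as stand; bar axis at x = 25 mm, z = 226 mm
- tile_red: fixed red tile 32 x 45 x 6 mm on the flat top strip of the stand, marking the place of the red-handled front: the front's centre belongs at this tile's y = 0. Origin: centre of its underside; axes parallel to the stand's. The three tiles are 90 mm apart in any order
- tile_blue: fixed blue tile 32 x 45 x 6 mm on the flat top strip of the stand, marking the place of the blue-handled front: the front's centre belongs at this tile's y = 0. Origin: centre of its underside; axes parallel to the stand's. The three tiles are 90 mm apart in any order
- tile_yellow: fixed yellow tile 32 x 45 x 6 mm on the flat top strip of the stand, marking the place of the yellow-handled front: the front's centre belongs at this tile's y = 0. Origin: centre of its underside; axes parallel to the stand's. The three tiles are 90 mm apart in any order
- front_red: wooden drawer front: panel 60 mm (x) by 80 mm (y), 14 mm thick, with a red bar pull across the middle of its face: 14 mm wide (x), 50 mm long (y), rising 26 mm from the panel (top 40 mm over the underside). 0.1 kg. Origin: centre of the underside; z out of the face with the pull. Either 80 mm edge may be the lower one. Starts flat on the bench
- front_blue: wooden drawer front: panel 60 mm (x) by 80 mm (y), 14 mm thick, with a blue bar pull across the middle of its face: 14 mm wide (x), 50 mm long (y), rising 26 mm from the panel (top 40 mm over the underside). 0.1 kg. Origin: centre of the underside; z out of the face with the pull. Either 80 mm edge may be the lower one. Starts flat on the bench
- front_yellow: wooden drawer front: panel 60 mm (x) by 80 mm (y), 14 mm thick, with a yellow bar pull across the middle of its face: 14 mm wide (x), 50 mm long (y), rising 26 mm from the panel (top 40 mm over the underside). 0.1 kg. Origin: centre of the underside; z out of the face with the pull. Either 80 mm edge may be the lower one. Already in place on the slope; leave it alone
- glue: upright glue bottle, 54 mm across, 150 mm tall; a bystander; origin at the centre of its foot
- screwdriver: screwdriver lying along its x, about 0.2 m long; a bystander; origin at its middle, underneath
- tape: roll of paper tape lying flat, 90 mm across, 22 mm high; a bystander; origin at its centre, underneath
- sanding_block: cork sanding block 90 x 55 x 30 mm; a bystander; origin under its centre
- stain_can: green-banded can, 72 mm across, 90 mm tall; a bystander; origin under its centre
- mallet: wooden mallet lying along its x, about 0.3 m long; a bystander; origin underneath
- screw_dish: white bowl 80 mm across, 28 mm high; a bystander; origin under its centre
Mind the look-alikes: they are no part of the job. Leave any pink look-alike of the front_blue alone. What is shaped like the front_red but pink is not meant.

How it is judged:
By the outcome, as a careful person would: the job done as asked, in the order asked, and still so for the second after the job is handed in, with the robot touching nothing.
It also fails if it takes over 72 s, if anything falls off the work surface, if the arm or the gripper's body presses on something with over 40 N, if the wrist force passes 120 N, or if a joint passes its speed limit or range.

## Robot

A 6-joint arm with a two-finger parallel gripper is mounted at the origin on the work surface. World frame = base frame: x ahead of the robot, y to its left, z up, the work surface at z = 0. Lengths are in mm, angles in rad, forces in N, time in s.
With the tool pointing down it reaches from about 275 to 1000 mm from the base axis. Payload 8.4 kg.
Tool frame: the origin (TCP) lies at the very end of the fingers, on their centre line; the grasp point (between the pads) lies 19 mm behind it; z points along the fingers, y is the line along which they close (so a half turn about z gives the same grasp; the last joint's range is limited). The gripper opens to 85 mm and grips with 20 to 120 N. Pads are 22 mm wide; open, the fingers measure 114 mm over their backs; the gripper's body (76 mm by 85 mm) begins 54 mm behind the grasp point. The pads swing forward as they close: fully open they stand 13 mm farther back than shut.
Start: joints at [1.179, 0.353, 1.633, -0, 1.155, -0.002], TCP at [237.501, 578.119, 231.281] pointing down, gripper open.
Joint ranges: [-2.63, 2.63], [-0.92, 2.1], [0.06, 2.66], [-1.3, 4.44], [0, 2.69], [-3.02, 3.02]. Speed limits (rad/s): [2.22, 2.22, 2.79, 3.14, 3.14, 3.14].

## Interface

Orientations are given as [roll, pitch, yaw] about the fixed x, y, z axes, in that order (R = Rz(yaw) Ry(pitch) Rx(roll)).
In Python, from rig import r, vision gives the robot as it stands. The module is installed in compiled form; this text tells all that it offers.
- The arm moves only by the tool play_rows, never from a script. Its argument "steps" is a list of rows, each an object with "delta_pos": the shift along the tool's x, y, z in cm, a list of three; "yaw": the turn about the tool's z in rad; "jaw": the opening in per cent of the stroke, from 0 (shut) to 100 (fully open). A call has exactly 8 rows; each row is the pose to reach, as a shift and turn from the pose commanded when the call began, along the tool's axes at that moment; what a row does not reach only later rows make up. A row lasts 1/10 s, in which the tool goes at most 50 mm and 8.59 degrees, less where a joint would pass 70% of its speed; a pose out of reach is approached as far as the arm can. A call with a gripper value outside its range is refused whole. The fingers move at their own pace and stop on an object; "grip_force" is the grip in N (left out, the last holds). Time passes only in rows, so rows that repeat a pose let the fingers close, or fill a call up. It gives the time, the measured TCP pose, the force, the opening and the grip force at its end, in the units of the state.
- r.sense(): the state, without advancing time (a new reading comes with each control period).
- vision.grab_frame(name): name is "scene" or "side" or "wrist"; returns (picture, depth): 384x512x3 uint8, red, green, blue; 384x512 float32, mm along the optical axis (not along the pixel's ray), 0 where there is no reading.
- vision.calibration(name): a dict with "mtx" (3x3 intrinsics, pixels), "k1" (the pictures are not rectified: a ray, as slopes to the right and down, at radius r is drawn at 1 + k1 r^2 times it, then the intrinsics apply), "extrinsics" (4x4, takes a point from camera to world coordinates). Camera axes: x right, y down, z forward; pixel columns grow to the right and rows downward; lengths in mm; the calibration is good to about 2 mm. A picture is of the moment at which its call begins: read the wrist's pose just before it. calibration takes no time and is no camera call; for the wrist camera it gives the pose at the moment of the call.
- r.sign_off(): hands the job in; it is judged then, once.
Trained networks look in the newest picture that a camera, given by its name, has taken for a name from the list of things; names that differ only in an ending like _2 or _b are one class to them, and where a whole thing is asked for, a point or a joint stands for the part that bears it (a point fixed in the world has none). Each returns a list of dicts, best first, with "conf" (0 to 1); they miss things now and then, are a little off and sometimes report something else, mostly with a low value. They report only what shows in the picture. A call takes as long as a camera call. They do not tell look-alikes from the thing itself.
- vision.cut_out(camera, thing): "region" (384x512 bool, what is visible of it) and "uv" ([column, row] in pixels, amid what is visible of it).
- vision.landmark_of(camera, thing): "uv" ([column, row] in pixels: a listed point, or the origin of a listed thing).
The state is a dict: "clock": time; "qpos": joint angles; "qvel": joint speeds; "joint_efforts": joint torques, N m; "eef_pos": TCP position; "tcp_rot": TCP orientation; "contact_force": force on the tool from outside, world axes, zero at the start; "wrist_torque": the same for the moment, N m; "opening": opening from 0.0 (shut) to 1.0 (fully open); "grasp_force": force on a finger pad.
Only numpy, scipy, OpenCV 4.12 (cv2) and the standard library are available. Lean on these libraries where they do the work, as an engineer would, in place of code of your own. Each camera call takes 0.05 s, during which the arm holds its last target. There are 200 camera calls.

## Working session

There is one attempt and no reset: what is moved stays moved. The work goes in short steps, Python scripts to look and compute and a tool call to move; the robot and the scene stay as the last step left them, time stands still between calls to the robot, and variables do not carry over. Pictures are saved under pics/ and viewed, at most 10 in all, crops included, and the job is handed in when it is done.

Besides the shell and the picture viewer there is one more tool, called after "Call:" as name(argument=value, ...), one argument or row to a line, values as JSON. play_rows: Moves the arm, as the interface text tells. Its arguments: {"type":"object","properties":{"steps":{"type":"array"},"grip_force":{"type":"number"}},"required":["steps"]}

```bash
mkdir -p pics; ls; cat > h.py <<'E'
import numpy as np, cv2
from rig import r, vision
from scipy.spatial.transform import Rotation as R
def cloud(name):
    img,d=vision.grab_frame(name); c=vision.calibration(name)
    return img,d,c
def und(c,uv):
    uv=np.atleast_2d(np.array(uv,float)); K=np.array(c['mtx'],float)
    return cv2.undistortPoints(uv.reshape(-1,1,2),K,np.array([c['k1'],0,0,0,0.])).reshape(-1,2)
def pts(c,d,mask):
    v,u=np.nonzero(mask&(d>0)); z=d[v,u][:,None]
    n=und(c,np.c_[u,v]); P=np.c_[n*z,z]; T=np.array(c['extrinsics'],float)
    return P@T[:3,:3].T+T[:3,3], np.c_[u,v]
E
python3 - <<'E'
from h import *
ims=[]
for n in ['scene','side']:
    i,d,c=cloud(n); cv2.imwrite(f'pics/{n}0.png',i[...,::-1]); np.savez(f'{n}0.npz',i=i,d=d,K=c['mtx'],k1=c['k1'],T=c['extrinsics'])
    print(n,np.round(c['extrinsics'],2).tolist(),np.array(c['mtx']).tolist(),c['k1'])
    for t in ['front_red','front_blue','front_yellow','tile_red','tile_blue','tile_yellow','stand']:
        for o in vision.cut_out(n,t)[:4]:
            P,_=pts(c,d,o['region']); print(t,round(o['conf'],2),np.round(o['uv']),o['region'].sum(),np.round(np.median(P,0)) if len(P) else None, i[o['region']].mean(0).round())
print(r.sense())
E
```

```text
pics
scene [[0.74, 0.53, -0.4, 977.65], [0.67, -0.6, 0.43, -504.91], [-0.01, -0.59, -0.8, 961.96], [0.0, 0.0, 0.0, 1.0]] [[374.5528238432899, 0.0, 258.010949557351], [0.0, 374.5528238432899, 189.5393983172374], [0.0, 0.0, 1.0]] -0.11137649528639011
front_red 0.91 [305. 188.] 405 [619. 106.  16.] [183.  90.  96.]
front_red 0.66 [344. 170.] 401 [663. 243.  15.] [131.  70.  46.]
front_blue 0.87 [256. 129.] 297 [318. 203.  16.] [171. 108. 128.]
front_blue 0.71 [288. 142.] 339 [440. 218.  15.] [106.  77.  68.]
front_yellow 0.73 [273. 213.] 509 [615. -57.  68.] [146. 104.  55.]
tile_red 0.64 [270. 245.] 178 [ 675. -143.   79.] [206.  59.  49.]
tile_red 0.55 [247. 174.] 225 [443.  16.  23.] [203. 161.  70.]
tile_red 0.46 [344. 168.] 404 [663. 244.  15.] [131.  71.  46.]
tile_blue 0.48 [244. 268.] 195 [ 675. -235.   79.] [ 64.  94. 151.]
tile_blue 0.27 [316. 104.] 490 [439. 379.  77.] [147. 125. 105.]
tile_yellow 0.54 [292. 224.] 186 [676. -54.  79.] [223. 185.  81.]
stand 0.88 [255. 241.] 5036 [ 651. -173.   67.] [141. 123. 101.]
stand 0.6 [246. 176.] 249 [437.  18.  22.] [201. 159.  73.]
s
[... 960 characters left out ...]
. 107.  84.]
{'clock': 0.8, 'qpos': array([ 1.17859124e+00,  3.52967035e-01,  1.63337707e+00, -3.31278647e-05,
        1.15517967e+00, -2.38608151e-03]), 'qvel': array([ 0.00151478, -0.00058795,  0.0009404 ,  0.0001189 ,  0.00038827,
       -0.0010808 ]), 'joint_efforts': array([-6.50638685e-04, -6.05112362e+01, -3.42426968e+01, -2.01506737e-04,
        1.18332708e-03, -2.19485878e-05]), 'eef_pos': array([237.52423159, 578.13359389, 231.31139739]), 'tcp_rot': array([3.14152385e+00, 3.04727839e-05, 2.75178702e+00]), 'contact_force': array([ 0.30436501, -0.23929164, -0.73356596]), 'wrist_torque': array([-0.0143319 , -0.02102328, -0.01383205]), 'grasp_force': 0.0, 'opening': 1.0041999806909423}
```

```bash
python3 -c "
import cv2,numpy as np
a=cv2.imread('pics/scene0.png');cv2.imwrite('pics/scene0b.png',cv2.resize(a,(800,600),interpolation=cv2.INTER_CUBIC))"
```

```text
(no output)
```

View pics/scene0b.png

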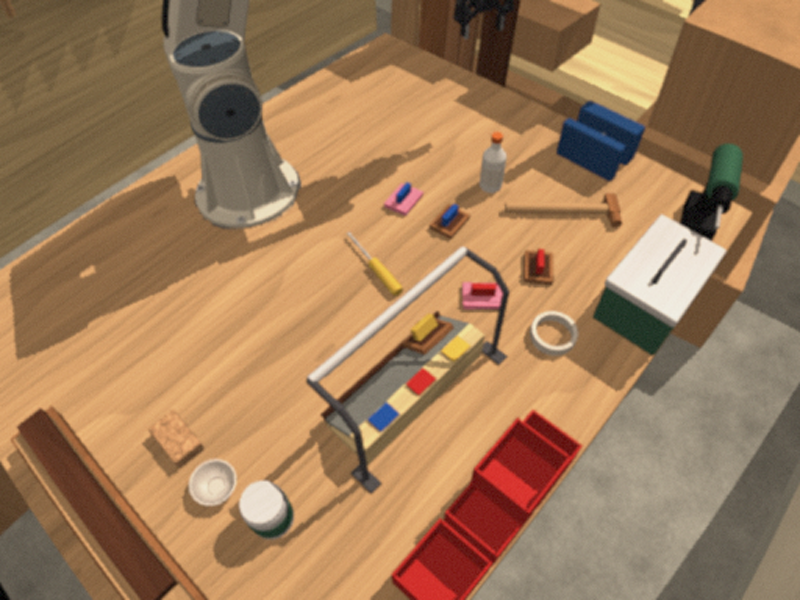

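View pics/side0.png

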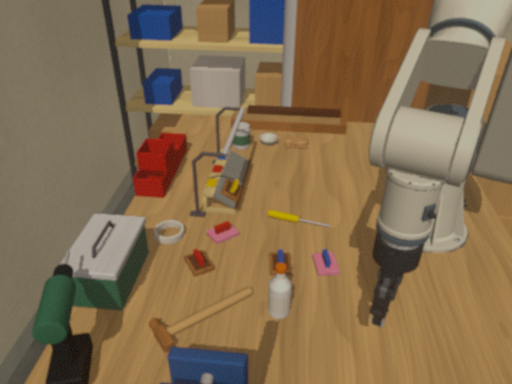

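The red front is the brown panel at scene px (344,170) and the blue front is the brown panel at (288,142). The panels at (305,188) and (256,129) are the pink look-alikes. Next I'll confirm this in an enlarged crop, measure precisely, and try a move upward to see how the arm handles its reach limits.

```bash
cat > m.py <<'E'
from h import *
import sys
out=[]
for n in ['scene','side']:
    f=np.load(f'{n}0.npz'); i,d=f['i'],f['d']; c=dict(mtx=f['K'],k1=float(f['k1']),extrinsics=f['T'])
    P,uv=pts(c,d,np.ones(d.shape,bool)); col=i[uv[:,1],uv[:,0]].astype(int)
    hsv=cv2.cvtColor(i,cv2.COLOR_RGB2HSV)[uv[:,1],uv[:,0]].astype(int)
    b=(abs(P[:,0]-500)<150)&(abs(P[:,1]-100)<40)
    print(n,'bench z',np.median(P[b,2]),len(P))
    for nm,(x,y) in dict(red=(660,255),blue=(440,226)).items():
        m=(np.hypot(P[:,0]-x,P[:,1]-y)<75)
        h=m&(P[:,2]>8); pan=h&(P[:,2]<18); pull=h&(P[:,2]>34)
        for q,s in (('panel',pan),('pull',pull)):
            if s.sum()>4:
                rr=cv2.minAreaRect(P[s,:2].astype(np.float32)); print(nm,q,s.sum(),np.round(P[s].mean(0),1),[np.round(v,1) for v in rr])
    # tiles
    st=(P[:,0]>560)&(P[:,0]<720)&(P[:,1]>-310)&(P[:,1]<30)
    for nm,lo,hi in (('tile_y',22,32),('tile_b',100,120),('tile_r',0,6)):
        s=st&(P[:,2]>74)&(P[:,2]<84)&(hsv[:,1]>90)&(hsv[:,0]>=lo)&(hsv[:,0]<=hi)&(hsv[:,2]>110)
        if s.sum()>4:
            rr=cv2.minAreaRect(P[s,:2].astype(np.float32)); print(nm,s.sum(),np.round(P[s].mean(0),1),[np.round(v,1) for v in rr])
    s=st&(P[:,2]>190); q=P[s]; u,sv,vt=np.linalg.svd(q-q.mean(0),full_matrices=False); print('lamp',s.sum(),q.mean(0).round(1),vt[0].round(3),q.min(0).round(),q.max(0).round())
    u0,v0=(240,110) if n=='scene' else (170,215)
    out.append(cv2.resize(i[v0:v0+90,u0:u0+(130 if n=='scene' else 180)],None,fx=4,fy=4,interpolation=cv2.INTER_CUBIC)[...,::-1])
w=max(o.shape[1] for o in out)
out=[cv2.copyMakeBorder(o,0,0,0,w-o.shape[1],cv2.BORDER_CONSTANT) for o in out]
a=np.vstack(out); cv2.imwrite('pics/crop1.png',cv2.resize(a,None,fx=.83,fy=.83))
E
python3 m.py
```

```text
scene bench z 1.2010212753837095 195825
red panel 269 [661.1 247.4  14.5] [array([658.8, 252.6]), array([59.3, 83. ]), np.float64(33.3)]
red pull 63 [660.6 252.8  40.2] [array([660.5, 253. ]), array([13.8, 51.3]), np.float64(33.9)]
blue panel 225 [439.  225.1  14.2] [array([428.5, 234.7]), array([71.6, 97.8]), np.float64(7.5)]
blue pull 54 [434.9 228.9  40.1] [array([434.1, 230.8]), array([15.8, 49.1]), np.float64(5.6)]
tile_y 157 [673.5 -75.4  78.2] [array([ 670.9, -140.7]), array([ 93.3, 283.8]), np.float64(15.3)]
tile_b 165 [ 670.9 -232.7   78.9] [array([ 670.9, -232.2]), array([28.4, 40. ]), np.float64(1.1)]
tile_r 167 [ 674.2 -142.8   78.9] [array([ 673.1, -143.7]), array([34. , 42.8]), np.float64(2.5)]
lamp 1246 [ 629.4 -140.8  229.1] [ 0.079  0.997 -0.011] [ 603. -310.  190.] [717.  30. 238.]
side bench z -0.09457639498447179 195848
red panel 355 [658.2 264.2  13.6] [array([659.2, 257.1]), array([60.7, 82.3]), np.float64(34.5)]
red pull 71 [659.1 258.1  38.8] [array([659.4, 256.3]), array([15. , 49.8]), np.float64(34.8)]
blue panel 280 [435.8 235.5  13.4] [array([435.5, 235.4]), array([59.9, 81.5]), np.float64(7.2)]
blue pull 69 [435.2 236.2  38.8] [array([435.2, 234.9]), array([14.3, 50.5]), np.float64(6.2)]
tile_y 117 [649.1 -47.   78. ] [array([642.3, -50.8]), array([103.4,  57.3]), np.float64(1.1)]
tile_b 11 [ 670.3 -209.2   78.8] [array([ 669.8, -209.2]), array([11.3, 21.3]), np.float64(85.3)]
tile_r 45 [ 672.8 -135.5   77.3] [array([ 672.8, -135. ]), array([27.2, 36. ]), np.float64(0.9)]
lamp 389 [ 631.2 -144.   226.7] [-0.022  1.     0.012] [ 601. -310.  190.] [718.  30. 237.]
```

View pics/crop1.png

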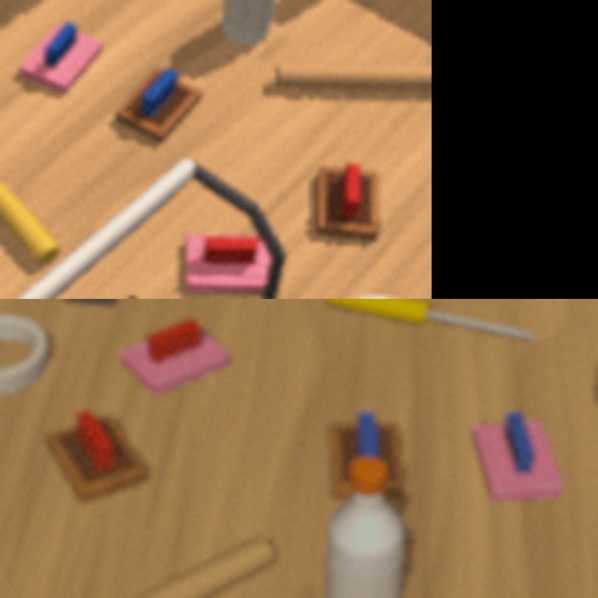

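Call:
play_rows(
  steps=[
    {"delta_pos": [0, 0, -5], "yaw": 0, "jaw": 100},
    {"delta_pos": [0, 0, -10], "yaw": 0, "jaw": 100},
    {"delta_pos": [0, 0, -15], "yaw": 0, "jaw": 100},
    {"delta_pos": [0, 0, -20], "yaw": 0, "jaw": 100},
    {"delta_pos": [0, 0, -25], "yaw": 0, "jaw": 100},
    {"delta_pos": [0, 0, -30], "yaw": 0, "jaw": 100},
    {"delta_pos": [0, 0, -35], "yaw": 0, "jaw": 100},
    {"delta_pos": [0, 0, -40], "yaw": 0, "jaw": 100},
  ],
)

```text
clock: 1.6
eef_pos: [237.3, 577.5, 633.6]
tcp_rot: [3.141, 0.0, 2.752]
contact_force: [-0.9, 0.5, 0.8]
opening: 0.996
grasp_force: 0.0
```

```bash
python3 - <<'E'
from h import *
s=r.sense(); print(s['clock'],s['qpos'].round(3),s['eef_pos'].round(1),s['tcp_rot'].round(3))
E
```

```text
1.6 [ 1.179  0.257  0.926 -0.     1.958 -0.002] [237.3 577.5 633.6] [3.141 0.    2.752]
```

The crop confirms the targets: the red and blue fronts have brown panels, and both pink-panelled ones are decoys. The rows offer no tilt, so I'll check what happens to the tool's orientation at the reach limit.

Call:
play_rows(
  steps=[
    {"delta_pos": [0, 0, -5], "yaw": 0, "jaw": 100},
    {"delta_pos": [0, 0, -10], "yaw": 0, "jaw": 100},
    {"delta_pos": [0, 0, -15], "yaw": 0, "jaw": 100},
    {"delta_pos": [0, 0, -20], "yaw": 0, "jaw": 100},
    {"delta_pos": [0, 0, -25], "yaw": 0, "jaw": 100},
    {"delta_pos": [0, 0, -30], "yaw": 0, "jaw": 100},
    {"delta_pos": [0, 0, -35], "yaw": 0, "jaw": 100},
    {"delta_pos": [0, 0, -40], "yaw": 0, "jaw": 100},
  ],
)

```text
clock: 2.4
eef_pos: [189.3, 460.9, 885.3]
tcp_rot: [-3.122, -0.0, 2.752]
contact_force: [0.7, -0.8, 0.3]
opening: 1.002
grasp_force: 0.0
```

```bash
python3 - <<'E'
from h import *
s=r.sense(); print(s['clock'],s['qpos'].round(3),s['eef_pos'].round(1),s['tcp_rot'].round(3))
E
```

```text
2.4 [ 1.178  0.413  0.058  0.     2.689 -0.003] [189.3 460.9 885.3] [-3.122 -0.     2.752]
```

Call:
play_rows(
  steps=[
    {"delta_pos": [0, 0, 0], "yaw": 0, "jaw": 100},
    {"delta_pos": [0, 0, 0], "yaw": 0, "jaw": 100},
    {"delta_pos": [0, 0, 0], "yaw": 0, "jaw": 100},
    {"delta_pos": [0, 0, 0], "yaw": 0, "jaw": 100},
    {"delta_pos": [0, 0, 0], "yaw": 0, "jaw": 100},
    {"delta_pos": [0, 0, 0], "yaw": 0, "jaw": 100},
    {"delta_pos": [0, 0, 0], "yaw": 0, "jaw": 100},
    {"delta_pos": [0, 0, 0], "yaw": 0, "jaw": 100},
  ],
)

```text
clock: 3.2
eef_pos: [190.2, 462.9, 883.4]
tcp_rot: [-3.118, -0.0, 2.752]
contact_force: [-0.3, 0.1, -0.3]
opening: 0.999
grasp_force: 0.0
```

```bash
python3 - <<'E'
from h import *
s=r.sense(); print(s['clock'],s['qpos'].round(3),s['eef_pos'].round(1),s['tcp_rot'].round(3))
E
```

```text
3.2 [ 1.178  0.417  0.059  0.     2.689 -0.003] [190.2 462.9 883.4] [-3.118 -0.     2.752]
```

Call:
play_rows(
  steps=[
    {"delta_pos": [-3.9, -2.6, 1.5], "yaw": 0.148, "jaw": 100},
    {"delta_pos": [-7.8, -5.2, 3], "yaw": 0.296, "jaw": 100},
    {"delta_pos": [-11.7, -7.8, 4.5], "yaw": 0.444, "jaw": 100},
    {"delta_pos": [-15.6, -10.4, 6], "yaw": 0.592, "jaw": 100},
    {"delta_pos": [-19.5, -13, 7.5], "yaw": 0.74, "jaw": 100},
    {"delta_pos": [-23.4, -15.6, 9], "yaw": 0.888, "jaw": 100},
    {"delta_pos": [-27.3, -18.2, 10.5], "yaw": 1.036, "jaw": 100},
    {"delta_pos": [-31.2, -20.8, 12], "yaw": 1.18, "jaw": 100},
  ],
)

```text
clock: 4.0
eef_pos: [391.9, 157.8, 771.7]
tcp_rot: [-3.133, 0.021, 1.6]
contact_force: [0.4, 1.0, -0.5]
opening: 1.0
grasp_force: 0.0
```

```bash
cat > st.py <<'E'
from h import *
s=r.sense(); M=R.from_euler('xyz',s['tcp_rot']).as_matrix()
print(s['clock'],s['qpos'].round(4).tolist(),s['eef_pos'].round(1).tolist(),s['tcp_rot'].round(3)); print(M.round(3).tolist(), 'op',round(s['opening'],3),'F',s['contact_force'].round(1),'g',s['grasp_force'])
import json; open('log.txt','a').write(json.dumps([s['qpos'].tolist(),s['eef_pos'].tolist(),s['tcp_rot'].tolist()])+'\n')
E
python3 st.py
```

```text
4.0 [0.3924, -0.0022, 0.9237, -0.0208, 2.2357, 0.3502] [391.9, 157.8, 771.7] [-3.133  0.021  1.6  ]
[[-0.03, 1.0, -0.008], [0.999, 0.029, -0.021], [-0.021, -0.009, -1.0]] op 1.0 F [ 0.4  1.  -0.5] g 0.0
```

Call:
play_rows(
  steps=[
    {"delta_pos": [-3.2, 3.8, 0], "yaw": 0, "jaw": 100},
    {"delta_pos": [-6.4, 7.6, 0], "yaw": 0, "jaw": 100},
    {"delta_pos": [-9.6, 11.4, 0], "yaw": 0, "jaw": 100},
    {"delta_pos": [-12.8, 15.2, 0], "yaw": 0, "jaw": 100},
    {"delta_pos": [-15.8, 19, 0], "yaw": 0, "jaw": 100},
    {"delta_pos": [-15.8, 24, 0], "yaw": 0, "jaw": 100},
    {"delta_pos": [-15.8, 29, 0], "yaw": 0, "jaw": 100},
    {"delta_pos": [-15.8, 34, 0], "yaw": 0, "jaw": 100},
  ],
)

```text
clock: 4.8
eef_pos: [701.1, 12.2, 749.1]
tcp_rot: [3.141, 0.022, 1.606]
contact_force: [-18.7, 0.0, 10.1]
opening: 0.999
grasp_force: 0.0
```

```bash
python3 st.py
```

```text
4.8 [0.0257, 0.6389, 0.0575, -0.0335, 2.4437, -0.0348] [701.1, 12.2, 749.1] [3.141 0.022 1.606]
[[-0.035, 0.999, 0.002], [0.999, 0.035, -0.022], [-0.022, 0.001, -1.0]] op 0.999 F [-18.7   0.   10.1] g 0.0
```

Call:
play_rows(
  steps=[
    {"delta_pos": [0, 5, 0], "yaw": 0, "jaw": 100},
    {"delta_pos": [0, 10, 0], "yaw": 0, "jaw": 100},
    {"delta_pos": [0, 15, 0], "yaw": 0, "jaw": 100},
    {"delta_pos": [0, 20, 0], "yaw": 0, "jaw": 100},
    {"delta_pos": [0, 25, 0], "yaw": 0, "jaw": 100},
    {"delta_pos": [0, 30, 0], "yaw": 0, "jaw": 100},
    {"delta_pos": [0, 35, 0], "yaw": 0, "jaw": 100},
    {"delta_pos": [0, 40, 0], "yaw": 0, "jaw": 100},
  ],
)

```text
clock: 5.6
eef_pos: [827.8, 18.0, 633.2]
tcp_rot: [3.101, 0.022, 1.606]
contact_force: [1.1, 0.2, 0.5]
opening: 1.002
grasp_force: 0.0
```

```bash
python3 st.py; cat >> log.txt <<'E'
[[1.1786,0.35297,1.63338,0,1.15518,0],[237.52,578.13,231.31],[3.1415,0,2.7518]]
[[1.179,0.257,0.926,0,1.958,0],[237.3,577.5,633.6],[3.1415,0,2.7518]]
[[1.178,0.413,0.058,0,2.689,0],[189.3,460.9,885.3],[-3.122,0,2.7518]]
E
python3 - <<'E'
import json,numpy as np
A=[];b=[]
for l in open('log.txt'):
    q,p,_=json.loads(l)
    if abs(q[3])>.03: continue
    a1,a2=q[1],q[1]+q[2]; a3=a2+q[4]; s,c=np.sin,np.cos
    A+=[[1,0,s(a1),s(a2),c(a2),s(a3)],[0,1,c(a1),c(a2),-s(a2),c(a3)]]; b+=[np.hypot(*p[:2]),p[2]]
x,res,rk,sv=np.linalg.lstsq(np.array(A),np.array(b),rcond=None); print('e h L1 A B L3',x.round(1),rk,sv.round(2),(np.array(A)@x-b).round(1))
E
```

```text
5.6 [0.029, 0.7912, 0.0591, -0.0284, 2.2505, -0.0254] [827.8, 18.0, 633.2] [3.101 0.022 1.606]
[[-0.036, 0.999, 0.041], [0.999, 0.036, -0.021], [-0.022, 0.04, -0.999]] op 1.002 F [1.1 0.2 0.5] g 0.0
e h L1 A B L3 [2.000e-01 2.924e+02 5.681e+02 4.942e+02 5.840e+01 3.411e+02] 6 [4.3  3.11 0.99 0.8  0.44 0.02] [ 0.  -0.1 -0.  -0.1  0.1  0.1 -0.  -0.1 -0.1  0.2]
```

```bash
cat > kin.py <<'E'
import numpy as np
from scipy.optimize import least_squares
from scipy.spatial.transform import Rotation as R
h,L1,A,B,L3=292.4,568.1,494.2,58.4,341.1
LO=np.array([-2.63,-.92,.06,-1.3,0,-3.02]);HI=np.array([2.63,2.1,2.66,4.44,2.69,3.02])
rx=lambda a:R.from_euler('x',a); ry=lambda a:R.from_euler('y',a); rz=lambda a:R.from_euler('z',a)
def fk(q):
    R1=rz(q[0]); R2=R1*ry(q[1]); R3=R2*ry(q[2]); R5=R3*rz(q[3])*ry(q[4]); R6=R5*rz(q[5])
    p=np.array([0,0,h])+R2.apply([0,0,L1])+R3.apply([B,0,A])+R5.apply([0,0,L3])
    return p,R6*rz(-np.pi/2)
def fk2(q): return fk(q)
def ik(p,Rt,q0,w):
    f=lambda q:np.r_[(fk(q)[0]-p)/w,(Rt.inv()*fk(q)[1]).as_rotvec()]
    s=least_squares(f,np.clip(q0,LO+1e-4,HI-1e-4),bounds=(LO,HI)); return s.x,np.abs(s.fun).max()
def call(q,p,Rm,rows,w=1460.,mode=0):
    """rows: list of (dx,dy,dz cm,yaw)"""
    p0,R0=p,Rm
    for d in rows:
        pt=p0+R0.apply(np.array(d[:3])*10); Rt=R0*rz(d[3])
        dp=pt-p; n=np.linalg.norm(dp); pt=p+dp*min(1,50/max(n,1e-9))
        rv=(Rm.inv()*Rt).as_rotvec(); n=np.linalg.norm(rv); Rt=Rm*R.from_rotvec(rv*min(1,.15/max(n,1e-9)))
        q,_=ik(pt,Rt,q,w); p,Rm=fk(q)
    return q,p,Rm
E
python3 - <<'E'
from kin import *
import json
L=[json.loads(l) for l in open('log.txt')]
for q,p,e in L:
    P,M=fk(q); print((P-p).round(1),((R.from_euler('xyz',e).inv()*M).as_rotvec()).round(4))
q,p,e=L[1]
for w in (200,500,1000,1460,3000):
    Q,P,M=call(np.array(q),np.array(p),R.from_euler('xyz',e),[(0,5*i,0,0) for i in range(1,9)],w); print(w,Q.round(3),P.round(0),M.as_matrix()[:,2].round(3))
E
```

```text
[ 0.5 -1.4  0. ] [ 0.      0.     -3.1416]
[-0.1 -1.5 -0. ] [ 0.      0.     -3.1416]
[-0.2 -1.5  0. ] [-0.     -0.     -3.1416]
[ 1.4 -0.6  0.1] [ 0.      0.     -3.1392]
[ 1.  -0.6 -0. ] [ 0.0000e+00 -8.0000e-04 -3.1396e+00]
[ 1.3 -0.8  0.3] [-1.0000e-04 -1.9000e-03 -3.1386e+00]
200 [ 0.024  0.759  0.06   0.014  1.817 -3.02 ] [957.  28. 701.] [ 0.484  0.025 -0.875]
500 [ 1.000e-01  7.860e-01  6.000e-02  2.000e-03  2.248e+00 -3.020e+00] [823.  84. 637.] [ 0.047  0.007 -0.999]
1000 [ 0.151  0.785  0.06  -0.018  2.287 -3.02 ] [805. 118. 637.] [ 0.012 -0.012 -1.   ]
1460 [ 0.164  0.784  0.06  -0.024  2.294 -3.02 ] [801. 126. 638.] [ 0.006 -0.017 -1.   ]
3000 [ 0.173  0.783  0.06  -0.028  2.299 -3.02 ] [797. 132. 639.] [ 0.003 -0.02  -1.   ]
```

```bash
sed -i 's/R6\*rz(-np.pi\/2)/R6*rz(np.pi\/2)/; s/R5.apply(\[0,0,L3\])/R5.apply([0,1.5,L3])/' kin.py
python3 - <<'E'
from kin import *
import json
L=[json.loads(l) for l in open('log.txt')]
for q,p,e in L:
    P,M=fk(q); print((P-p).round(1),((R.from_euler('xyz',e).inv()*M).as_rotvec()).round(4))
q,p,e=L[1]
for w in (200,300,400,500,700,1000):
    Q,P,M=call(np.array(q),np.array(p),R.from_euler('xyz',e),[(0,5*i,0,0) for i in range(1,9)],w); print(w,Q.round(3),P.round(0),M.as_matrix()[:,2].round(3))
# q6-limit trick from present pose, w=500: wind yaw, arm at several poses
q=np.array(L[2][0]) 
for w in (300,500,1000):
  for (rad,z) in ((500,400),(600,400),(700,500),(800,300)):
    for az in (0,):
     for sg in (1,-1):
      R0=R.from_matrix([[0,1,0],[1,0,0],[0,0,-1]])*rz(sg*2.9)
      Q,er=ik(np.array([rad,0,z]),R0,np.array([0,.4,1.3,0,1.3,sg*2.9]),w)
      P,M=fk(Q)
      for k in range(3):
        Q,P,M=call(Q,P,M,[(0,0,0,sg*.15*i) for i in range(1,9)],w)
        print(w,rad,z,sg,k,Q.round(2),P.round(0),M.as_matrix()[:,2].round(3))
E
```

```text
[-0.1 -0.  -0. ] [ 0. -0.  0.]
[-0.1  0.  -0. ] [ 0. -0.  0.]
[-0.2  0.  -0. ] [-0.  0.  0.]
[-0.  -0.   0.1] [ 0.     -0.      0.0024]
[-0.3 -0.  -0. ] [-0.0005 -0.      0.002 ]
[-0.1 -0.2  0.3] [-0.0012  0.0001  0.003 ]
200 [ 0.03   0.759  0.06  -0.029  1.839 -0.024] [950.  21. 698.] [ 0.466 -0.014 -0.885]
300 [ 0.029  0.781  0.06  -0.028  2.153 -0.025] [857.  18. 645.] [ 0.148 -0.019 -0.989]
400 [ 0.028  0.787  0.06  -0.028  2.212 -0.025] [839.  18. 637.] [ 0.082 -0.02  -0.996]
500 [ 0.028  0.79   0.06  -0.028  2.239 -0.025] [831.  17. 634.] [ 0.053 -0.021 -0.998]
700 [ 0.028  0.793  0.06  -0.028  2.262 -0.025] [824.  17. 631.] [ 0.027 -0.021 -0.999]
1000 [ 0.028  0.795  0.06  -0.028  2.273 -0.026] [821.  17. 630.] [ 0.014 -0.021 -1.   ]
300 500 400 1 0 [-0.26 -0.01  1.76  0.34  1.36  3.02] [495. -18. 394.] [ 0.126  0.3   -0.946]
300 500 400 1 1 [-0.53 -0.03  1.94  0.73  1.29  3.02] [489. -30. 381.] [ 0.344  0.543 -0.766]
300 500 400 1 2 [-0.73  0.02  2.16  1.13  1.29  3.02] [483. -35. 361.] [ 0.576  0.65  -0.496]
300 500 400 -1 0 [ 0.26 -0.01  1.76 -0.34  1.36 -3.02] [495.  18. 3
[... 5826 characters left out ...]
.157 -0.089 -0.984]
1000 700 500 -1 2 [ 2.17 -0.04  1.91 -0.18  1.43 -3.02] [-163.  345.  324.] [ 0.241 -0.034 -0.97 ]
1000 800 300 1 0 [-0.51  0.47  1.45  0.17  1.21  3.02] [ 643. -299.  242.] [ 0.094  0.129 -0.987]
1000 800 300 1 1 [-1.01  0.45  1.93  0.47  0.81  3.02] [ 385. -403.   80.] [ 0.277  0.172 -0.945]
1000 800 300 1 2 [-1.07  0.7   2.29  1.34  0.37  3.02] [ 302. -300.  -88.] [ 0.341  0.115 -0.933]
1000 800 300 -1 0 [ 0.51  0.47  1.45 -0.17  1.21 -3.02] [643. 300. 241.] [ 0.094 -0.129 -0.987]
1000 800 300 -1 1 [ 1.01  0.46  1.93 -0.47  0.81 -3.02] [385. 405.  80.] [ 0.277 -0.173 -0.945]
1000 800 300 -1 2 [ 1.1   0.7   2.28 -1.3   0.38 -3.02] [292. 305. -89.] [ 0.344 -0.118 -0.932]
```

Call:
play_rows(
  steps=[
    {"delta_pos": [2.8, -2, 3.6], "yaw": -0.07, "jaw": 100},
    {"delta_pos": [5.6, -3.9, 7.2], "yaw": -0.14, "jaw": 100},
    {"delta_pos": [8.4, -5.9, 10.8], "yaw": -0.21, "jaw": 100},
    {"delta_pos": [11.2, -7.8, 14.4], "yaw": -0.28, "jaw": 100},
    {"delta_pos": [14, -9.8, 18], "yaw": -0.35, "jaw": 100},
    {"delta_pos": [16.8, -11.7, 21.6], "yaw": -0.42, "jaw": 100},
    {"delta_pos": [19.6, -13.7, 25.2], "yaw": -0.49, "jaw": 100},
    {"delta_pos": [22.4, -15.6, 28.8], "yaw": -0.56, "jaw": 100},
  ],
)

```text
clock: 6.4
eef_pos: [692.3, 205.3, 369.8]
tcp_rot: [3.119, 0.04, 2.169]
contact_force: [0.3, -0.6, 0.9]
opening: 1.001
grasp_force: 0.0
```

Call:
play_rows(
  steps=[
    {"delta_pos": [0.6, -1.8, 1.5], "yaw": 0, "jaw": 100},
    {"delta_pos": [1.1, -2.8, 3.3], "yaw": 0, "jaw": 100},
    {"delta_pos": [1.1, -2.8, 4], "yaw": 0, "jaw": 100},
    {"delta_pos": [1.1, -2.8, 4], "yaw": 0, "jaw": 100},
    {"delta_pos": [1.1, -2.8, 4], "yaw": 0, "jaw": 100},
    {"delta_pos": [1.1, -2.8, 4], "yaw": 0, "jaw": 100},
    {"delta_pos": [1.1, -2.8, 4], "yaw": 0, "jaw": 100},
    {"delta_pos": [1.1, -2.8, 4], "yaw": 0, "jaw": 100},
  ],
)

```text
clock: 7.2
eef_pos: [666.1, 196.9, 330.5]
tcp_rot: [3.119, 0.04, 2.166]
contact_force: [0.6, 1.0, 0.3]
opening: 0.999
grasp_force: 0.0
```

```bash
python3 st.py; cat > wl.py <<'E'
from h import *
import sys
def look(x,y,tag,n='wrist',save=False,rad=75):
    i,d,c=cloud(n); 
    if save: cv2.imwrite(f'pics/{tag}.png',i[...,::-1])
    P,uv=pts(c,d,np.ones(d.shape,bool))
    m=np.hypot(P[:,0]-x,P[:,1]-y)<rad
    for q,lo,hi in (('panel',9,19),('pull',34,45)):
        s=m&(P[:,2]>lo)&(P[:,2]<hi)
        if s.sum()>20:
            rr=cv2.minAreaRect(P[s,:2].astype(np.float32)); print(tag,q,s.sum(),np.round(P[s].mean(0),1),[np.round(v,1) for v in rr])
if __name__=='__main__': look(float(sys.argv[1]),float(sys.argv[2]),sys.argv[3],save=True)
E
python3 wl.py 660 255 red_w
```

```text
7.2 [0.3011, 0.3754, 1.383, -0.0329, 1.3498, -0.288] [666.1, 196.9, 330.5] [3.119 0.04  2.166]
[[-0.56, 0.827, 0.041], [0.827, 0.561, -0.021], [-0.04, 0.023, -0.999]] op 0.999 F [0.6 1.  0.3] g 0.0
red_w panel 1479 [655.9 256.1  13.4] [array([657.6, 254.9]), array([59.6, 77.9]), np.float64(34.1)]
red_w pull 289 [657.7 254.6  38.9] [array([658.3, 254.2]), array([13.9, 48.4]), np.float64(32.8)]
```

View pics/red_w.png

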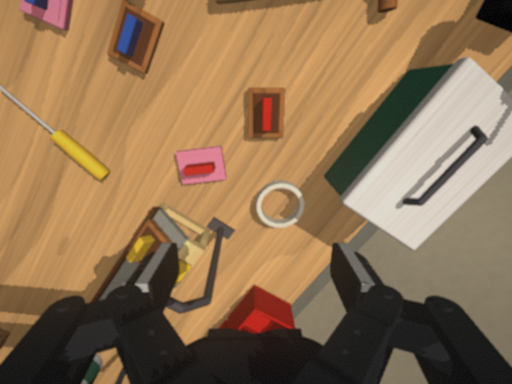

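The wrist view shows the red front at px (266,113), which is world (658, 254.5) with yaw 34°. The blue front is at (135,40), and the pink decoys are at (200,165) and (40,10). Now I'll descend and grip red.

Call:
play_rows(
  steps=[
    {"delta_pos": [2.5, 0.7, 3.8], "yaw": 0, "jaw": 100},
    {"delta_pos": [5, 1.5, 7.6], "yaw": 0, "jaw": 100},
    {"delta_pos": [6.5, 1.85, 12], "yaw": 0, "jaw": 100},
    {"delta_pos": [6.5, 1.85, 16.5], "yaw": 0, "jaw": 100},
    {"delta_pos": [6.5, 1.85, 21], "yaw": 0, "jaw": 100},
    {"delta_pos": [6.5, 1.85, 25], "yaw": 0, "jaw": 90},
    {"delta_pos": [6.5, 1.85, 27], "yaw": 0, "jaw": 80},
    {"delta_pos": [6.5, 1.85, 28], "yaw": 0, "jaw": 70},
  ],
)

```text
clock: 8.05
eef_pos: [654.7, 254.7, 45.5]
tcp_rot: [3.123, 0.039, 2.167]
contact_force: [-0.4, 0.2, 0.3]
opening: 0.7
grasp_force: 0.0
```

```bash
python3 st.py; python3 wl.py 658 254 red_w2
```

```text
8.05 [0.3858, 0.6551, 1.5966, -0.0457, 0.864, -0.1811] [654.7, 254.7, 45.5] [3.123 0.039 2.167]
[[-0.561, 0.827, 0.037], [0.827, 0.562, -0.022], [-0.039, 0.019, -0.999]] op 0.7 F [-0.4  0.2  0.3] g 0.0
red_w2 panel 6616 [654.5 259.4  13.5] [array([658.7, 253.8]), array([60.1, 81.5]), np.float64(33.9)]
red_w2 pull 1583 [657.  256.   38.9] [array([658.6, 254.2]), array([13.9, 50.6]), np.float64(33.7)]
```

Call:
play_rows(
  steps=[
    {"delta_pos": [-0.16, 0.23, 1], "yaw": 0, "jaw": 70},
    {"delta_pos": [-0.16, 0.23, 2], "yaw": 0, "jaw": 70},
    {"delta_pos": [-0.16, 0.23, 2.8], "yaw": 0, "jaw": 60},
    {"delta_pos": [-0.16, 0.23, 2.9], "yaw": 0, "jaw": 40},
    {"delta_pos": [-0.16, 0.23, 2.9], "yaw": 0, "jaw": 20},
    {"delta_pos": [-0.16, 0.23, 2.9], "yaw": 0, "jaw": 5},
    {"delta_pos": [-0.16, 0.23, 2.9], "yaw": 0, "jaw": 0},
    {"delta_pos": [-0.16, 0.23, 2.9], "yaw": 0, "jaw": 0},
  ],
  grip_force=60,
)

```text
clock: 8.9
eef_pos: [660.2, 254.7, 20.1]
tcp_rot: [3.119, 0.04, 2.166]
contact_force: [-1.4, 0.0, 5.3]
opening: 0.15
grasp_force: 60.4
```

```bash
python3 st.py
```

```text
8.9 [0.3829, 0.6925, 1.5949, -0.0473, 0.8238, -0.1816] [660.2, 254.7, 20.1] [3.119 0.04  2.166]
[[-0.561, 0.827, 0.042], [0.827, 0.562, -0.021], [-0.04, 0.023, -0.999]] op 0.15 F [-1.4  0.   5.3] g 60.36976397037506
```

```bash
cat > plan.py <<'E'
from kin import *
import json
def state():
    q,p,e=json.loads(open('log.txt').readlines()[-1]); return np.array(q),np.array(p),R.from_euler('xyz',e)
def goal(sgn,hx,psi=0.,tilt=32.):
    t=np.radians(tilt); Z=rz(psi)
    u=Z.apply([np.cos(t),0,np.sin(t)]); n=Z.apply([-np.sin(t),0,np.cos(t)])
    y=sgn*u; f=np.array([hx,0,-np.sqrt(1-hx*hx)])  # n in tool frame
    T=np.c_[[0,1,0],f,np.cross([0,1,0],f)]; W=np.c_[y,n,np.cross(y,n)]
    return R.from_matrix(W@T.T)
def windup(q,p,Rm,tgt,sg,ncalls,w,perrow=.148):
    d=np.array(tgt)-p; 
    for k in range(ncalls):
        dl=Rm.inv().apply(np.array(tgt)-p)/10; n=np.linalg.norm(dl); 
        rows=[tuple(dl*min(1,4.5*i/max(n,1e-6)))+(sg*perrow*i,) for i in range(1,9)]
        q,p,Rm=call(q,p,Rm,rows,w)
    return q,p,Rm
E
python3 - <<'E'
from plan import *
q,p,M=state()
for s in (1,-1):
  G=goal(s,-.04); print(s,G.as_matrix()[:,2].round(3))
w=540
p1=p+[0,0,60]; q,_=ik(p1,M,q,w); p,M=fk(q)
for az in (40,50,60,70,80):
  for rad in (550,):
    t=[rad*np.cos(np.radians(az)),rad*np.sin(np.radians(az)),400]
    for n in (2,3,4):
        Q,P,MM=windup(q,p,M,t,-1,n,w); print(az,n,Q.round(2),P.round(0),MM.as_matrix()[:,2].round(3))
E
```

```text
1 [ 0.529 -0.04  -0.847]
-1 [ 0.529  0.04  -0.847]
40 2 [ 0.72  0.11  1.58 -0.04  1.43 -2.24] [421. 354. 400.] [ 0.042 -0.021 -0.999]
40 3 [ 0.89  0.09  1.62 -0.16  1.41 -3.02] [381. 386. 391.] [ 0.13  -0.083 -0.988]
40 4 [ 1.15  0.05  1.83 -0.53  1.26 -3.02] [348. 385. 353.] [ 0.454 -0.156 -0.877]
50 2 [ 0.9   0.11  1.58 -0.05  1.44 -2.06] [354. 421. 400.] [ 0.042 -0.021 -0.999]
50 3 [ 1.01  0.1   1.6  -0.11  1.43 -3.02] [319. 442. 395.] [ 0.095 -0.051 -0.994]
50 4 [ 1.29  0.05  1.79 -0.46  1.29 -3.02] [279. 442. 360.] [ 0.423 -0.084 -0.902]
60 2 [ 1.07  0.12  1.57 -0.05  1.45 -1.89] [275. 476. 400.] [ 0.042 -0.021 -0.999]
60 3 [ 1.1   0.12  1.58 -0.06  1.45 -3.02] [266. 481. 399.] [ 0.055 -0.027 -0.998]
60 4 [ 1.42  0.06  1.75 -0.39  1.31 -3.02] [199. 487. 368.] [ 0.372 -0.022 -0.928]
70 2 [ 1.25  0.12  1.57 -0.05  1.46 -1.71] [188. 517. 400.] [ 0.042 -0.021 -0.999]
70 3 [ 1.25  0.12  1.57 -0.05  1.46 -2.9 ] [188. 517. 400.] [ 0.042 -0.021 -0.999]
70 4 [ 1.56  0.07  1.71 -0.33  1.35 -3.02] [114. 517. 374.] [ 0.318  0.016 -0.948]
80 2 [ 1.42  0.12  1.56 -0.04  1.47 -1.54] [ 96. 542. 400.] [ 0.042 -0.021 -0.999]
80 3 [ 1.42  0.12  1.56 -0.04  1.47 -2.72] [ 96. 542. 400.] [ 0.042 -0.021 -0.999]
80 4 [ 1.69  0.09  1.67 -0.28  1.38 -3.02] [ 27. 532. 379.] [ 0.266  0.036 -0.963]
```

Call:
play_rows(
  steps=[
    {"delta_pos": [0, 0, -0.5], "yaw": 0, "jaw": 0},
    {"delta_pos": [0, 0, -1.5], "yaw": 0, "jaw": 0},
    {"delta_pos": [0, 0, -4], "yaw": 0, "jaw": 0},
    {"delta_pos": [0, 0, -8], "yaw": 0, "jaw": 0},
    {"delta_pos": [0, 0, -12], "yaw": 0, "jaw": 0},
    {"delta_pos": [0, 0, -16], "yaw": 0, "jaw": 0},
    {"delta_pos": [0, 0, -20], "yaw": 0, "jaw": 0},
    {"delta_pos": [0, 0, -24], "yaw": 0, "jaw": 0},
  ],
)

```text
clock: 9.7
eef_pos: [649.7, 259.6, 261.5]
tcp_rot: [3.119, 0.04, 2.166]
contact_force: [0.0, 0.8, -2.2]
opening: 0.15
grasp_force: 59.4
```

```bash
python3 st.py
```

```text
9.7 [0.3951, 0.4293, 1.4521, -0.0371, 1.2303, -0.1892] [649.7, 259.6, 261.5] [3.119 0.04  2.166]
[[-0.561, 0.827, 0.041], [0.827, 0.562, -0.021], [-0.04, 0.023, -0.999]] op 0.15 F [ 0.   0.8 -2.2] g 59.43070650100708
```

Call:
play_rows(
  steps=[
    {"delta_pos": [3.8, -1.8, -1.6], "yaw": -0.148, "jaw": 0},
    {"delta_pos": [7.6, -3.5, -3.3], "yaw": -0.296, "jaw": 0},
    {"delta_pos": [11.4, -5.3, -4.9], "yaw": -0.444, "jaw": 0},
    {"delta_pos": [15.2, -7, -6.6], "yaw": -0.592, "jaw": 0},
    {"delta_pos": [19, -8.8, -8.2], "yaw": -0.74, "jaw": 0},
    {"delta_pos": [22.8, -10.5, -9.8], "yaw": -0.888, "jaw": 0},
    {"delta_pos": [26.6, -12.3, -11.5], "yaw": -1.036, "jaw": 0},
    {"delta_pos": [30.4, -14, -13.1], "yaw": -1.184, "jaw": 0},
  ],
)

```text
clock: 10.5
eef_pos: [356.8, 435.6, 376.1]
tcp_rot: [-3.113, 0.036, -2.926]
contact_force: [-0.0, 0.3, -1.5]
opening: 0.149
grasp_force: 59.5
```

Call:
play_rows(
  steps=[
    {"delta_pos": [0, 0, 0], "yaw": -0.148, "jaw": 0},
    {"delta_pos": [0, 0, 0], "yaw": -0.296, "jaw": 0},
    {"delta_pos": [0, 0, 0], "yaw": -0.444, "jaw": 0},
    {"delta_pos": [0, 0, 0], "yaw": -0.592, "jaw": 0},
    {"delta_pos": [0, 0, 0], "yaw": -0.74, "jaw": 0},
    {"delta_pos": [0, 0, 0], "yaw": -0.888, "jaw": 0},
    {"delta_pos": [0, 0, 0], "yaw": -1.036, "jaw": 0},
    {"delta_pos": [0, 0, 0], "yaw": -1.184, "jaw": 0},
  ],
)

```text
clock: 11.3
eef_pos: [358.3, 435.0, 375.2]
tcp_rot: [-3.098, -0.013, -1.742]
contact_force: [0.0, 0.4, -1.0]
opening: 0.151
grasp_force: 59.5
```

```bash
python3 st.py; python3 - <<'E'
from plan import *
q,p,M=state()
for w in (400,540,800):
  for n in (8,12,16):
    Q,P,MM=q,p,M
    while n>0:
        k=min(n,8); Q,P,MM=call(Q,P,MM,[(0,0,0,-.148*i) for i in range(1,k+1)],w); n-=k
    print(w,Q.round(2),P.round(0),MM.as_matrix()[:,2].round(3))
E
```

```text
11.3 [0.9064, 0.1452, 1.59, -0.0456, 1.3975, -2.0561] [358.3, 435.0, 375.2] [-3.098 -0.013 -1.742]
[[-0.171, -0.984, 0.041], [-0.985, 0.17, -0.021], [0.013, -0.044, -0.999]] op 0.151 F [ 0.   0.4 -1. ] g 59.50122892856598
400 [ 0.99  0.14  1.61 -0.12  1.39 -3.02] [338. 448. 372.] [ 0.104 -0.056 -0.993]
400 [ 1.16  0.13  1.67 -0.31  1.34 -3.02] [310. 458. 361.] [ 0.277 -0.106 -0.955]
400 [ 1.25  0.1   1.77 -0.5   1.26 -3.02] [312. 455. 356.] [ 0.449 -0.091 -0.889]
540 [ 1.01  0.14  1.61 -0.11  1.39 -3.02] [325. 455. 370.] [ 0.096 -0.051 -0.994]
540 [ 1.21  0.12  1.69 -0.28  1.33 -3.02] [274. 472. 353.] [ 0.255 -0.09  -0.963]
540 [ 1.33  0.1   1.8  -0.46  1.24 -3.02] [263. 467. 336.] [ 0.418 -0.065 -0.906]
800 [ 1.05  0.14  1.61 -0.09  1.39 -3.02] [304. 465. 369.] [ 0.081 -0.042 -0.996]
800 [ 1.36  0.11  1.72 -0.2   1.33 -3.02] [171. 495. 339.] [ 0.185 -0.057 -0.981]
800 [ 1.65  0.07  1.88 -0.28  1.25 -3.02] [ 54. 470. 297.] [ 0.268 -0.014 -0.963]
```

Next I'll wind q6 past its limit and compare the resulting tilt with the model.

Call:
play_rows(
  steps=[
    {"delta_pos": [0, 0, 0], "yaw": -0.148, "jaw": 0},
    {"delta_pos": [0, 0, 0], "yaw": -0.296, "jaw": 0},
    {"delta_pos": [0, 0, 0], "yaw": -0.444, "jaw": 0},
    {"delta_pos": [0, 0, 0], "yaw": -0.592, "jaw": 0},
    {"delta_pos": [0, 0, 0], "yaw": -0.74, "jaw": 0},
    {"delta_pos": [0, 0, 0], "yaw": -0.888, "jaw": 0},
    {"delta_pos": [0, 0, 0], "yaw": -1.036, "jaw": 0},
    {"delta_pos": [0, 0, 0], "yaw": -1.184, "jaw": 0},
  ],
)

```text
clock: 12.1
eef_pos: [322.0, 457.1, 370.3]
tcp_rot: [-3.123, -0.102, -0.662]
contact_force: [0.4, 0.4, -0.6]
opening: 0.145
grasp_force: 59.5
```

```bash
python3 st.py
```

```text
12.1 [1.0177, 0.1401, 1.6092, -0.1051, 1.3853, -3.015] [322.0, 457.1, 370.3] [-3.123 -0.102 -0.662]
[[0.785, -0.613, 0.092], [-0.611, -0.79, -0.047], [0.102, -0.019, -0.995]] op 0.145 F [ 0.4  0.4 -0.6] g 59.49612736701965
```

Call:
play_rows(
  steps=[
    {"delta_pos": [0, 0, 0], "yaw": -0.148, "jaw": 0},
    {"delta_pos": [0, 0, 0], "yaw": -0.296, "jaw": 0},
    {"delta_pos": [0, 0, 0], "yaw": -0.444, "jaw": 0},
    {"delta_pos": [0, 0, 0], "yaw": -0.592, "jaw": 0},
    {"delta_pos": [0, 0, 0], "yaw": -0.592, "jaw": 0},
    {"delta_pos": [0, 0, 0], "yaw": -0.592, "jaw": 0},
    {"delta_pos": [0, 0, 0], "yaw": -0.592, "jaw": 0},
    {"delta_pos": [0, 0, 0], "yaw": -0.592, "jaw": 0},
  ],
)

```text
clock: 12.9
eef_pos: [198.1, 482.8, 328.2]
tcp_rot: [-3.134, -0.268, -0.264]
contact_force: [-0.1, 0.1, -1.2]
opening: 0.153
grasp_force: 59.5
```

```bash
python3 st.py
```

```text
12.9 [1.3532, 0.1062, 1.7608, -0.2789, 1.2905, -3.0165] [198.1, 482.8, 328.2] [-3.134 -0.268 -0.264]
[[0.931, -0.259, 0.257], [-0.252, -0.966, -0.062], [0.265, -0.007, -0.964]] op 0.153 F [-0.1  0.1 -1.2] g 59.48100686073303
```

```bash
python3 - <<'E'
from plan import *
L=[json.loads(l) for l in open('log.txt')]
q,p,e=L[-2]; q=np.array(q);p=np.array(p);M=R.from_euler('xyz',e)
for w in (540,600,650,700):
    Q,P,MM=call(q,p,M,[(0,0,0,-.148*min(i,4)) for i in range(1,9)],w); print(w,Q.round(2),P.round(0),MM.as_matrix()[:,2].round(3))
q,p,M=state()
for w in (600,650):
  for t in ([0,0,0],[122,-23,42],[200,-100,60],[100,100,60]):
   for n in (5,6,7,8):
    dl=M.inv().apply(t)/10; N=np.linalg.norm(dl)
    Q,P,MM=call(q,p,M,[tuple(dl*i/8)+(-.148*min(i,n),) for i in range(1,9)],w); print(w,t,dl.round(1),n,Q.round(2),P.round(0),MM.as_matrix()[:,2].round(3))
E
```

```text
540 [ 1.29  0.11  1.74 -0.33  1.29 -3.02] [246. 476. 341.] [ 0.3   -0.073 -0.951]
600 [ 1.35  0.11  1.76 -0.28  1.29 -3.02] [198. 483. 329.] [ 0.259 -0.062 -0.964]
650 [ 1.41  0.1   1.78 -0.24  1.29 -3.02] [156. 485. 322.] [ 0.223 -0.055 -0.973]
700 [ 1.46  0.09  1.79 -0.2   1.3  -3.02] [116. 485. 318.] [ 0.187 -0.05  -0.981]
600 [0, 0, 0] [0. 0. 0.] 5 [ 1.69  0.11  1.97 -0.52  1.16 -3.02] [ 99. 464. 258.] [ 0.462  0.01  -0.887]
600 [0, 0, 0] [0. 0. 0.] 6 [ 1.7   0.11  1.99 -0.57  1.15 -3.02] [106. 464. 257.] [ 0.494  0.029 -0.869]
600 [0, 0, 0] [0. 0. 0.] 7 [ 1.71  0.11  2.   -0.6   1.14 -3.02] [110. 465. 257.] [ 0.512  0.04  -0.858]
600 [0, 0, 0] [0. 0. 0.] 8 [ 1.71  0.11  2.01 -0.61  1.14 -3.02] [112. 465. 258.] [ 0.519  0.045 -0.854]
600 [122, -23, 42] [13.  -1.  -0.8] 5 [ 1.64  0.1   2.03 -0.56  1.11 -3.02] [129. 448. 245.] [ 0.477  0.009 -0.879]
600 [122, -23, 42] [13.  -1.  -0.8] 6 [ 1.65  0.1   2.04 -0.61  1.09 -3.02] [137. 448. 244.] [ 0.507  0.026 -0.861]
600 [122, -23, 42] [13.  -1.  -0.8] 7 [ 1.65  0.1   2.05 -0.64  1.09 -3.02] [141. 448. 244.] [ 0.524  0.036 -0.851]
600 
[... 2183 characters left out ...]
 -100, 60] [22.7  4.4 -0. ] 7 [ 1.71  0.06  2.16 -0.6   1.05 -3.02] [112. 398. 216.] [ 0.492  0.028 -0.87 ]
650 [200, -100, 60] [22.7  4.4 -0. ] 8 [ 1.71  0.06  2.16 -0.61  1.05 -3.02] [114. 398. 217.] [ 0.5    0.033 -0.865]
650 [100, 100, 60] [  8.4 -12.3  -3.8] 5 [ 1.7   0.2   1.89 -0.51  1.15 -3.02] [ 83. 514. 246.] [ 0.447  0.013 -0.895]
650 [100, 100, 60] [  8.4 -12.3  -3.8] 6 [ 1.71  0.2   1.91 -0.56  1.13 -3.02] [ 92. 514. 244.] [ 0.478  0.032 -0.878]
650 [100, 100, 60] [  8.4 -12.3  -3.8] 7 [ 1.71  0.2   1.92 -0.58  1.13 -3.02] [ 96. 515. 244.] [ 0.496  0.043 -0.868]
650 [100, 100, 60] [  8.4 -12.3  -3.8] 8 [ 1.71  0.2   1.92 -0.59  1.12 -3.02] [ 98. 515. 245.] [ 0.503  0.048 -0.863]
```

Call:
play_rows(
  steps=[
    {"delta_pos": [1.6, -0.1, -0.1], "yaw": -0.148, "jaw": 0},
    {"delta_pos": [3.3, -0.3, -0.2], "yaw": -0.296, "jaw": 0},
    {"delta_pos": [4.9, -0.4, -0.3], "yaw": -0.444, "jaw": 0},
    {"delta_pos": [6.5, -0.5, -0.4], "yaw": -0.592, "jaw": 0},
    {"delta_pos": [8.1, -0.6, -0.5], "yaw": -0.74, "jaw": 0},
    {"delta_pos": [9.8, -0.8, -0.6], "yaw": -0.888, "jaw": 0},
    {"delta_pos": [11.4, -0.9, -0.7], "yaw": -1.036, "jaw": 0},
    {"delta_pos": [13, -1, -0.8], "yaw": -1.184, "jaw": 0},
  ],
)

```text
clock: 13.7
eef_pos: [146.3, 450.6, 246.1]
tcp_rot: [3.007, -0.547, 0.331]
contact_force: [0.1, -0.1, -1.7]
opening: 0.148
grasp_force: 59.5
```

```bash
python3 st.py; python3 - <<'E'
from plan import *
q,p,M=state()
G=goal(-1,-.04); d=(M.inv()*G).as_rotvec(); print('rot to goal (tool axes)',d.round(3))
E
python3 - <<'E'
# stand fine measurement from the scene cloud
from h import *
P=[];H=[]
for n in ['scene','side']:
    f=np.load(f'{n}0.npz'); c=dict(mtx=f['K'],k1=float(f['k1']),extrinsics=f['T'])
    p,uv=pts(c,f['d'],np.ones(f['d'].shape,bool)); hsv=cv2.cvtColor(f['i'],cv2.COLOR_RGB2HSV)[uv[:,1],uv[:,0]].astype(int)
    st=(p[:,0]>570)&(p[:,0]<720)&(p[:,1]>-310)&(p[:,1]<30)&(p[:,2]>190)
    bar=p[st&(p[:,0]<630)]; k=np.polyfit(bar[:,1],bar[:,0],1); print(n,'bar',bar.shape,k,np.polyval(k,-143),bar[:,1].min(),bar[:,1].max(),np.percentile(bar[:,2],[50,95]).round(1))
    top=(p[:,0]>650)&(p[:,0]<700)&(p[:,1]>-295)&(p[:,1]<10)
    for nm,lo,hi,zl,zh in (('blue',100,125,74,83),('red',0,8,74,83),('yel',20,32,77,83)):
        s=top&(p[:,2]>zl)&(p[:,2]<zh)&(hsv[:,0]>=lo)&(hsv[:,0]<=hi)&(hsv[:,1]>110)
        if s.sum()>20: q=p[s]; print(nm,s.sum(),np.percentile(q,[2,50,98],axis=0)[:,:2].round(1).tolist(),q.mean(0).round(1))
    sl=(p[:,0]>600)&(p[:,0]<640)&(p[:,1]>-280)&(p[:,1]<-110)&(p[:,2]>28)&(p[:,2]<72)&(hsv[:,1]<60)
    q=p[sl]; 
    if len(q)>50:
        A=np.c_[q[:,:2],np.ones(len(q))]; k=np.linalg.lstsq(A,q[:,2],rcond=None)[0]; print('slope plane',len(q),k,np.degrees(np.arctan(np.hypot(*k[:2]))), 'x at z=30',(30-k[2]-k[1]*-143)/k[0],'yaw',np.degrees(np.arctan2(k[1],k[0])))
E
```

```text
13.7 [1.6488, 0.1042, 2.0545, -0.6471, 1.0823, -3.0165] [146.3, 450.6, 246.1] [ 3.007 -0.547  0.331]
[[0.808, 0.257, 0.531], [0.278, -0.96, 0.041], [0.52, 0.114, -0.847]] op 0.148 F [ 0.1 -0.1 -1.7] g 59.49391007423401
rot to goal (tool axes) [-2.000e-03 -1.000e-03  1.853e+00]
scene bar (974, 3) [2.81818504e-02 6.21054941e+02] 617.0249362939492 -309.8903425502662 29.376983661887152 [232.6 235.8]
blue 158 [[657.5, -251.7], [671.6, -233.7], [684.4, -213.7]] [ 671.2 -233.3   78.9]
red 175 [[659.4, -163.9], [674.5, -142.8], [689.0, -122.2]] [ 674.3 -143.    78.9]
yel 141 [[662.1, -74.5], [677.4, -53.2], [692.2, -32.0]] [677.3 -53.4  79.1]
slope plane 558 [ 6.25044266e-01 -1.77197928e-02 -3.39980948e+02] 32.01755210888373 x at z=30 587.8735917757616 yaw -1.6238809568244243
side bar (274, 3) [2.02043623e-02 6.16121690e+02] 613.2324657622466 -309.59239018489575 29.970983430354636 [231.  234.2]
red 49 [[659.2, -153.1], [673.6, -136.0], [686.4, -116.8]] [ 673.3 -135.1   77.4]
yel 46 [[662.2, -69.5], [677.2, -46.7], [692.1, -24.0]] [677.4 -46.5  78.7]
slope plane 291 [ 6.39677693e-01 -1.62179542e-02 -3.50324067e+02] 32.61449728205852 x at z=30 590.9302502924606 yaw -1.4523271919416485
```

```bash
cat > mv.py <<'E'
from plan import *
import sys
# usage: mv.py x y z yaw  -> tool-frame delta (cm) from last logged state and sim of result
def mv(x,y,z,yaw,w=600,step=5.,n=None):
    q,p,M=state(); d=M.inv().apply(np.array([x,y,z])-p)/10; L=np.linalg.norm(d); n=max(int(np.ceil(L/4.8)),int(np.ceil(abs(yaw)/.148)),1)
    print('delta cm',d.round(2),'len',round(L,1),'rows',n,'per row',(d/n).round(2),round(yaw/n,3))
    qs=[]
    for i in range(1,n+1):
        q,e=ik(p+M.apply(d*10*i/n),M*rz(yaw*i/n),q,w); qs.append(q)
    P,MM=fk(q); print('end q',q.round(2),'P',P.round(1),'tz',MM.as_matrix()[:,2].round(3),'maxdq/row',np.abs(np.diff(qs,axis=0)).max(0).round(3) if n>1 else '')
if __name__=='__main__': mv(*map(float,sys.argv[1:5]))
E
python3 mv.py 440 -10 380 1.85
```

```text
delta cm [17.89 53.28  2.35] len 56.2 rows 13 per row [1.38 4.1  0.18] 0.142
end q [ 0.08 -0.39  2.15 -0.06  0.82 -3.02] P [438.1  20.6 378.8] tz [ 0.535 -0.003 -0.845] maxdq/row [0.2   0.079 0.05  0.105 0.045 0.103]
```

```bash
python3 - <<'E'
from plan import *
q0,p0,M0=state()
G=goal(1,-.04,np.radians(-1.75)); print('goal tz',G.as_matrix()[:,2].round(3))
for (x,y,z) in ((440,-10,380),(480,-120,380),(450,-250,380)):
  for Y in (1.2,1.4,1.6,1.8,2.0,2.2):
    q,p,M=q0,p0,M0; t=np.array([x,y,z]); yr=0.
    Rg=M0*rz(Y)
    for k in range(2):   # two calls toward target pose
        d=M.inv().apply(t-p)/10; L=np.linalg.norm(d); yw=Y*.5 
        rows=[tuple(d*min(1,4.8*i/L) if k==0 else d*min(1,i/7))+(yw*i/8,) for i in range(1,9)]
        q,p,M=call(q,p,M,rows,600)
    er=(M.inv()*G).as_rotvec()
    print((x,y,z),Y,q.round(2),p.round(0),M.as_matrix()[:,2].round(3))
E
```

```text
goal tz [ 0.528 -0.056 -0.847]
(440, -10, 380) 1.2 [ 0.52 -0.46  2.28 -0.43  0.82 -3.02] [381.  98. 344.] [ 0.582 -0.021 -0.813]
(440, -10, 380) 1.4 [ 0.37 -0.44  2.24 -0.33  0.8  -3.02] [405.  75. 358.] [ 0.573 -0.023 -0.819]
(440, -10, 380) 1.6 [ 0.23 -0.42  2.2  -0.21  0.79 -3.02] [424.  48. 370.] [ 0.563 -0.023 -0.826]
(440, -10, 380) 1.8 [ 0.09 -0.4   2.17 -0.1   0.8  -3.02] [438.  18. 378.] [ 0.554 -0.019 -0.833]
(440, -10, 380) 2.0 [-0.02 -0.4   2.16  0.03  0.81 -3.02] [440.  -0. 380.] [ 0.544  0.011 -0.839]
(440, -10, 380) 2.2 [-0.09 -0.39  2.15  0.11  0.82 -2.94] [440. -10. 380.] [ 0.537  0.032 -0.843]
(480, -120, 380) 1.2 [ 0.49 -0.48  2.35 -0.44  0.77 -3.02] [368.  84. 316.] [ 0.582 -0.023 -0.813]
(480, -120, 380) 1.4 [ 0.35 -0.45  2.3  -0.33  0.74 -3.02] [393.  66. 331.] [ 0.573 -0.025 -0.819]
(480, -120, 380) 1.6 [ 0.22 -0.42  2.25 -0.22  0.74 -3.02] [416.  43. 345.] [ 0.563 -0.025 -0.826]
(480, -120, 380) 1.8 [ 0.09 -0.39  2.21 -0.1   0.75 -3.02] [437.  16. 357.] [ 0.553 -0.021 -0.833]
(480, -120, 380) 2.0 [-0.04 -0.36  2.16  0.02  0.76 -3.02] [454. -15. 368.] [ 0.543 -0.013 -0.839]
(480, -120, 380) 2.2 [-0.17 -0.32  2.12  0.13  0.8  -3.02] [467. -47. 375.] [ 0.532  0.003 -0.846]
(450, -250, 380) 1.2 [ 0.61 -0.78  2.42 -0.42  1.02 -3.02] [270.  47. 324.] [ 0.577 -0.017 -0.817]
(450, -250, 380) 1.4 [ 0.41 -0.68  2.39 -0.32  0.9  -3.02] [307.  43. 327.] [ 0.569 -0.022 -0.822]
(450, -250, 380) 1.6 [ 0.25 -0.61  2.35 -0.22  0.84 -3.02] [338.  30. 334.] [ 0.56  -0.023 -0.828]
(450, -250, 380) 1.8 [ 0.1  -0.55  2.31 -0.1   0.81 -3.02] [364.  12. 342.] [ 0.551 -0.021 -0.835]
(450, -250, 380) 2.0 [-0.04 -0.5   2.27  0.01  0.81 -3.02] [384. -11. 351.] [ 0.54  -0.012 -0.842]
(450, -250, 380) 2.2 [-0.18 -0.45  2.22  0.13  0.83 -3.02] [401. -38. 359.] [ 0.53   0.001 -0.848]
```

Call:
play_rows(
  steps=[
    {"delta_pos": [1.3, 4.6, 0.3], "yaw": 0.125, "jaw": 0},
    {"delta_pos": [2.6, 9.2, 0.6], "yaw": 0.25, "jaw": 0},
    {"delta_pos": [3.8, 13.8, 0.9], "yaw": 0.375, "jaw": 0},
    {"delta_pos": [5.1, 18.4, 1.2], "yaw": 0.5, "jaw": 0},
    {"delta_pos": [6.4, 23, 1.4], "yaw": 0.625, "jaw": 0},
    {"delta_pos": [7.7, 27.7, 1.7], "yaw": 0.75, "jaw": 0},
    {"delta_pos": [9, 32.3, 2], "yaw": 0.875, "jaw": 0},
    {"delta_pos": [10.2, 36.9, 2.3], "yaw": 1.0, "jaw": 0},
  ],
)

```text
clock: 14.5
eef_pos: [323.9, 142.2, 318.1]
tcp_rot: [-2.716, -0.396, -0.81]
contact_force: [1.5, 0.2, -2.0]
opening: 0.146
grasp_force: 59.5
```

```bash
python3 st.py; python3 - <<'E'
from plan import *
q0,p0,M0=state()
for t in ((480,-120,380),(440,-10,380)):
 for Y in (.6,.8,1.0,1.2):
  q,p,M=q0,p0,M0; d=M.inv().apply(np.array(t)-p)/10
  q,p,M=call(q,p,M,[tuple(d*min(1,i/7))+(Y*i/8,) for i in range(1,9)],600); print(t,Y,d.round(2),q.round(2),p.round(0),M.as_matrix()[:,2].round(3))
E
```

```text
14.5 [0.7539, -0.4944, 2.3348, -0.4626, 0.8971, -3.0176] [323.9, 142.2, 318.1] [-2.716 -0.396 -0.81 ]
[[0.636, -0.55, 0.541], [-0.668, -0.743, 0.03], [0.386, -0.381, -0.84]] op 0.146 F [ 1.5  0.2 -2. ] g 59.5477831363678
(480, -120, 380) 0.6 [29.84  8.55  2.46] [ 0.22 -0.41  2.24 -0.21  0.75 -3.02] [420.  47. 347.] [ 0.553 -0.021 -0.833]
(480, -120, 380) 0.8 [29.84  8.55  2.46] [ 0.09 -0.39  2.2  -0.09  0.76 -3.02] [438.  19. 359.] [ 0.546 -0.015 -0.838]
(480, -120, 380) 1.0 [29.84  8.55  2.46] [-0.04 -0.36  2.16  0.02  0.77 -3.02] [453. -12. 368.] [ 0.54  -0.007 -0.841]
(480, -120, 380) 1.2 [29.84  8.55  2.46] [-0.18 -0.33  2.13  0.14  0.79 -3.02] [465. -48. 375.] [ 0.537  0.004 -0.843]
(440, -10, 380) 0.6 [19.95  2.58  0.62] [ 0.24 -0.42  2.19 -0.21  0.81 -3.02] [424.  52. 370.] [ 0.553 -0.019 -0.833]
(440, -10, 380) 0.8 [19.95  2.58  0.62] [ 0.1  -0.4   2.16 -0.09  0.81 -3.02] [438.  21. 378.] [ 0.546 -0.014 -0.838]
(440, -10, 380) 1.0 [19.95  2.58  0.62] [-0.02 -0.4   2.15  0.04  0.81 -3.02] [440.   1. 380.] [ 0.541  0.015 -0.841]
(440, -10, 380) 1.2 [19.95  2.58  0.62] [-0.08 -0.39  2.15  0.1   0.82 -2.92] [440. -10. 380.] [ 0.541  0.03  -0.84 ]
```

Taking the (480,-120,380), Y=0.8 option.

Call:
play_rows(
  steps=[
    {"delta_pos": [4.3, 1.2, 0.4], "yaw": 0.1, "jaw": 0},
    {"delta_pos": [8.5, 2.4, 0.7], "yaw": 0.2, "jaw": 0},
    {"delta_pos": [12.8, 3.7, 1.1], "yaw": 0.3, "jaw": 0},
    {"delta_pos": [17, 4.9, 1.4], "yaw": 0.4, "jaw": 0},
    {"delta_pos": [21.3, 6.1, 1.8], "yaw": 0.5, "jaw": 0},
    {"delta_pos": [25.6, 7.3, 2.1], "yaw": 0.6, "jaw": 0},
    {"delta_pos": [29.8, 8.6, 2.5], "yaw": 0.7, "jaw": 0},
    {"delta_pos": [29.8, 8.6, 2.5], "yaw": 0.8, "jaw": 0},
  ],
)

```text
clock: 15.3
eef_pos: [438.7, 19.8, 358.0]
tcp_rot: [-2.566, -0.027, -1.558]
contact_force: [0.4, -0.2, -1.0]
opening: 0.144
grasp_force: 59.5
```

```bash
python3 st.py; python3 - <<'E'
from h import *
i,d,c=cloud('wrist'); cv2.imwrite('pics/stand_w.png',i[...,::-1]); np.savez('stand_w.npz',i=i,d=d,K=c['mtx'],k1=c['k1'],T=c['extrinsics'])
E
cat > stand.py <<'E'
from h import *
import sys
f=np.load(sys.argv[1]); c=dict(mtx=f['K'],k1=float(f['k1']),extrinsics=f['T'])
p,uv=pts(c,f['d'],np.ones(f['d'].shape,bool)); hsv=cv2.cvtColor(f['i'],cv2.COLOR_RGB2HSV)[uv[:,1],uv[:,0]].astype(int)
top=(p[:,0]>645)&(p[:,0]<705)&(p[:,1]>-295)&(p[:,1]<10)
for nm,lo,hi in (('blue',100,125),('red',0,8),('yel',20,32)):
    s=top&(p[:,2]>73)&(p[:,2]<84)&(hsv[:,0]>=lo)&(hsv[:,0]<=hi)&(hsv[:,1]>(140 if nm=='yel' else 110))
    if s.sum()>20: q=p[s]; print(nm,s.sum(),np.percentile(q,[1,50,99],axis=0)[:,:2].round(1).tolist(),q.mean(0).round(1),[np.round(v,1) for v in cv2.minAreaRect(q[:,:2].astype(np.float32))])
sl=(p[:,0]>600)&(p[:,0]<640)&(p[:,1]>-280)&(p[:,1]<-110)&(p[:,2]>28)&(p[:,2]<72)&(hsv[:,1]<60)
q=p[sl]
if len(q)>50:
    A=np.c_[q[:,:2],np.ones(len(q))]; k=np.linalg.lstsq(A,q[:,2],rcond=None)[0]; print('slope',len(q),np.degrees(np.arctan(np.hypot(*k[:2]))).round(2),'x@z30,y-143',((30-k[2]+k[1]*143)/k[0]).round(1),'yaw',np.degrees(np.arctan2(k[1],k[0])).round(2))
E
python3 stand.py stand_w.npz
```

```text
15.3 [0.0941, -0.3831, 2.1964, -0.0979, 0.7582, -3.0165] [438.7, 19.8, 358.0] [-2.566 -0.027 -1.558]
[[0.012, -0.839, 0.544], [-1.0, -0.025, -0.016], [0.027, -0.544, -0.839]] op 0.144 F [ 0.4 -0.2 -1. ] g 59.522777795791626
blue 126 [[657.2, -225.2], [671.4, -218.3], [684.8, -212.4]] [ 671.1 -218.4   79.1] [array([ 670.9, -217.9]), array([12.1, 29.9]), np.float64(82.4)]
red 426 [[659.0, -165.3], [673.8, -144.4], [691.2, -122.6]] [ 674.  -144.1   79.2] [array([ 675.4, -144.2]), array([43.6, 33.2]), np.float64(87.5)]
yel 358 [[662.5, -76.6], [676.3, -55.6], [692.2, -32.9]] [676.7 -55.1  79.2] [array([677.4, -54.4]), array([45.2, 30.8]), np.float64(88.1)]
slope 2204 32.16 x@z30,y-143 588.4 yaw -1.92
```

View pics/stand_w.png

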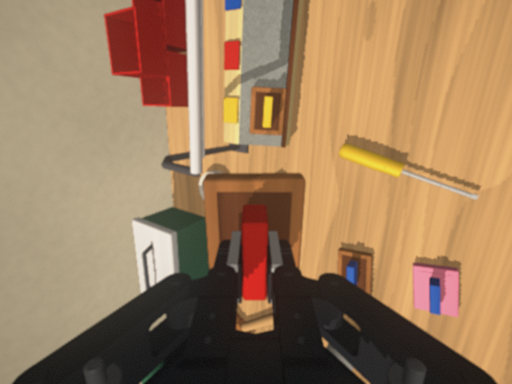

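```bash
cat > held.py <<'E'
from h import *
import sys,json
from plan import state
f=np.load(sys.argv[1]); c=dict(mtx=f['K'],k1=float(f['k1']),extrinsics=f['T'])
q,p,M=state()
P,uv=pts(c,f['d'],np.ones(f['d'].shape,bool)); T=M.inv().apply(P-p)
col=f['i'][uv[:,1],uv[:,0]].astype(int)
m=(abs(T[:,0])<60)&(abs(T[:,1])<45)&(T[:,2]>-2)&(T[:,2]<14)&(col[:,0]-col[:,2]>30)
Q=T[m]; med=np.median(Q[:,2]); Q=Q[abs(Q[:,2]-med)<4]
A=np.c_[Q[:,:2],np.ones(len(Q))]; k=np.linalg.lstsq(A,Q[:,2],rcond=None)[0]
print('panel',len(Q),'extent',np.percentile(Q,[.5,99.5],axis=0).round(1).tolist(),'plane dz/dx,dz/dy,z0',k.round(3))
s=(abs(T[:,0])<40)&(abs(T[:,1])<14)&(T[:,2]>-30)&(T[:,2]<-10)
h=cv2.cvtColor(f['i'],cv2.COLOR_RGB2HSV)[uv[:,1],uv[:,0]]
s&=(h[:,1]>170)&((h[:,0]<6)|((h[:,0]>100)&(h[:,0]<130)))
if s.sum()>5: print('pull',s.sum(),np.percentile(T[s],[.5,99.5],axis=0).round(1).tolist())
E
python3 held.py stand_w.npz
python3 mv.py 460 -140 330 3.14
```

```text
panel 5624 extent [[-17.8, -32.0, 2.4], [41.9, 27.2, 8.4]] plane dz/dx,dz/dy,z0 [-0.027  0.011  5.598]
pull 2173 [[-22.7, -8.9, -27.8], [26.2, 4.4, -10.5]]
delta cm [15.92  0.14  3.77] len 16.4 rows 22 per row [0.72 0.01 0.17] 0.143
end q [-0.46 -0.24  2.17  0.36  0.71 -0.69] P [ 460. -140.  330.] tz [ 0.544 -0.016 -0.839] maxdq/row [0.029 0.01  0.004 0.023 0.006 0.112]
```

Call:
play_rows(
  steps=[
    {"delta_pos": [2, 0, 0.5], "yaw": 0.148, "jaw": 0},
    {"delta_pos": [4, 0, 1], "yaw": 0.296, "jaw": 0},
    {"delta_pos": [6, 0, 1.4], "yaw": 0.444, "jaw": 0},
    {"delta_pos": [8, 0, 1.9], "yaw": 0.592, "jaw": 0},
    {"delta_pos": [10, 0, 2.4], "yaw": 0.74, "jaw": 0},
    {"delta_pos": [12, 0, 2.9], "yaw": 0.888, "jaw": 0},
    {"delta_pos": [14, 0.1, 3.4], "yaw": 1.036, "jaw": 0},
    {"delta_pos": [15.9, 0.1, 3.8], "yaw": 1.184, "jaw": 0},
  ],
)

```text
clock: 16.15
eef_pos: [460.6, -139.9, 329.9]
tcp_rot: [-2.874, 0.517, -2.665]
contact_force: [0.2, 0.0, -1.0]
opening: 0.15
grasp_force: 59.5
```

Call:
play_rows(
  steps=[
    {"delta_pos": [0, 0, 0], "yaw": 0.148, "jaw": 0},
    {"delta_pos": [0, 0, 0], "yaw": 0.296, "jaw": 0},
    {"delta_pos": [0, 0, 0], "yaw": 0.444, "jaw": 0},
    {"delta_pos": [0, 0, 0], "yaw": 0.592, "jaw": 0},
    {"delta_pos": [0, 0, 0], "yaw": 0.74, "jaw": 0},
    {"delta_pos": [0, 0, 0], "yaw": 0.888, "jaw": 0},
    {"delta_pos": [0, 0, 0], "yaw": 1.036, "jaw": 0},
    {"delta_pos": [0, 0, 0], "yaw": 1.184, "jaw": 0},
  ],
)

```text
clock: 16.95
eef_pos: [460.7, -138.9, 330.1]
tcp_rot: [2.725, 0.41, 2.276]
contact_force: [0.0, 1.4, -1.2]
opening: 0.147
grasp_force: 59.5
```

```bash
python3 st.py; cat > rel.py <<'E'
from plan import *
import sys
# rel.py y_stand up_mm normal_mm Fx : deltas (cm) & yaw to bring front centre (held at tool [Fx,0,19.8]) to slope point
O=np.array([588.8,-141.3,0]); psi=np.radians(-1.8)
def frame(): 
    t=np.radians(32); Z=rz(psi); return Z.apply([np.cos(t),0,np.sin(t)]),Z.apply([0,1,0]),Z.apply([-np.sin(t),0,np.cos(t)])
def main(ys,up,nm,Fx,Fz=19.8):
    q,p,M=state(); u,v,n=frame()
    m=M.as_matrix(); yaw=np.arctan2(-(u@m[:,0]),u@m[:,1])
    M2=M*rz(yaw)
    F=O+[0,0,30]+u*(30+up)+v*ys+n*nm; tcp=F-M2.apply([Fx,0,Fz]); d=M.inv().apply(tcp-p)/10
    print('yaw',round(yaw,3),'tcp',tcp.round(1),'delta',d.round(2)); Fn=p+M.apply([Fx,0,Fz])-O-[0,0,30]; print('front now: up',(Fn@u-30).round(1),'y',(Fn@v).round(1),'n',(Fn@n).round(1),'tz.(u,v,n)',[round(float(a@m[:,2]),3) for a in (u,v,n)])
main(*map(float,sys.argv[1:]))
E
python3 rel.py 0 5 110 1.6
```

```text
16.95 [-0.4578, -0.2451, 2.1729, 0.3537, 0.7116, -1.4605] [460.7, -138.9, 330.1] [2.725 0.41  2.276]
[[-0.594, 0.592, 0.544], [0.698, 0.715, -0.016], [-0.399, 0.371, -0.839]] op 0.147 F [ 0.   1.4 -1.2] g 59.53349411487579
yaw 0.824 tcp [ 549.4 -141.7  158.4] delta [ 1.39 -1.31 19.23]
front now: up 19.5 y -0.5 n 302.6 tz.(u,v,n) [0.017, 0.001, -1.0]
```

Call:
play_rows(
  steps=[
    {"delta_pos": [0.7, -0.7, 1.5], "yaw": 0.14, "jaw": 0},
    {"delta_pos": [1.4, -1.3, 3.5], "yaw": 0.28, "jaw": 0},
    {"delta_pos": [1.4, -1.3, 6.5], "yaw": 0.42, "jaw": 0},
    {"delta_pos": [1.4, -1.3, 9.5], "yaw": 0.56, "jaw": 0},
    {"delta_pos": [1.4, -1.3, 12.5], "yaw": 0.7, "jaw": 0},
    {"delta_pos": [1.4, -1.3, 15.5], "yaw": 0.824, "jaw": 0},
    {"delta_pos": [1.4, -1.3, 18], "yaw": 0.824, "jaw": 0},
    {"delta_pos": [1.4, -1.3, 19.2], "yaw": 0.824, "jaw": 0},
  ],
)

```text
clock: 17.75
eef_pos: [549.5, -141.6, 156.6]
tcp_rot: [2.568, 0.002, 1.545]
contact_force: [0.7, 0.2, -1.3]
opening: 0.148
grasp_force: 59.5
```

```bash
python3 st.py; python3 rel.py 0 4 15 1.6; python3 - <<'E'
from h import *
i,d,c=cloud('wrist'); cv2.imwrite('pics/red_in.png',i[...,::-1]); np.savez('red_in.npz',i=i,d=d,K=c['mtx'],k1=c['k1'],T=c['extrinsics'])
E
python3 stand.py red_in.npz; python3 held.py red_in.npz
```

```text
17.75 [-0.3623, 0.183, 2.2314, 0.7928, 0.2522, -1.0629] [549.5, -141.6, 156.6] [2.568e+00 2.000e-03 1.545e+00]
[[0.026, 0.84, 0.543], [1.0, -0.021, -0.016], [-0.002, 0.543, -0.84]] op 0.148 F [ 0.7  0.2 -1.3] g 59.483601450920105
yaw 0.005 tcp [ 598.9 -143.2   77.4] delta [-0.02 -0.16  9.34]
front now: up 4.1 y 0.1 n 108.4 tz.(u,v,n) [0.015, 0.001, -1.0]
blue 413 [[661.9, -251.2], [672.7, -229.6], [683.7, -210.2]] [ 672.7 -229.8   77.1] [array([ 672.8, -230.8]), array([41.9, 22.3]), np.float64(88.6)]
red 706 [[658.2, -163.3], [673.6, -137.2], [687.5, -119.9]] [ 673.7 -139.    76.8] [array([ 673. , -141.8]), array([44.5, 31.6]), np.float64(88.2)]
yel 1236 [[659.9, -73.9], [673.3, -51.3], [691.4, -30.5]] [673.9 -51.5  76.6] [array([676.4, -52.3]), array([44.5, 34.3]), np.float64(88.0)]
slope 936 31.92 x@z30,y-143 590.2 yaw -1.65
panel 5603 extent [[-18.5, -30.6, 3.2], [40.8, 28.5, 9.3]] plane dz/dx,dz/dy,z0 [-0.025  0.01   6.32 ]
pull 2129 [[-23.8, -7.6, -25.4], [25.1, 5.9, -10.7]]
```

View pics/red_in.png

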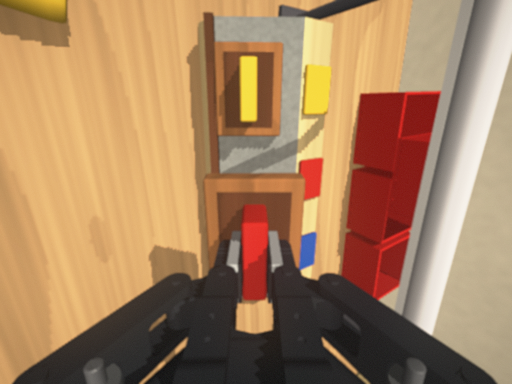

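```bash
sed -i 's/588.8,-141.3,0/589.,-140.2,0/' rel.py; for n in 30 8 0; do python3 rel.py 0 3 $n 0.2; done
```

```text
yaw 0.005 tcp [ 590.3 -140.5   89.6] delta [ 0.23 -0.22  7.85]
front now: up 4.0 y -2.4 n 108.5 tz.(u,v,n) [0.015, 0.001, -1.0]
yaw 0.005 tcp [ 602.  -140.8   70.9] delta [ 0.23 -0.25 10.05]
front now: up 4.0 y -2.4 n 108.5 tz.(u,v,n) [0.015, 0.001, -1.0]
yaw 0.005 tcp [ 606.2 -141.    64.1] delta [ 0.22 -0.26 10.85]
front now: up 4.0 y -2.4 n 108.5 tz.(u,v,n) [0.015, 0.001, -1.0]
```

Call:
play_rows(
  steps=[
    {"delta_pos": [0.23, -0.2, 1.5], "yaw": 0.005, "jaw": 0},
    {"delta_pos": [0.23, -0.2, 3], "yaw": 0.005, "jaw": 0},
    {"delta_pos": [0.23, -0.2, 4.5], "yaw": 0.005, "jaw": 0},
    {"delta_pos": [0.23, -0.2, 6], "yaw": 0.005, "jaw": 0},
    {"delta_pos": [0.23, -0.23, 7.5], "yaw": 0.005, "jaw": 0},
    {"delta_pos": [0.23, -0.24, 9], "yaw": 0.005, "jaw": 0},
    {"delta_pos": [0.23, -0.25, 9.8], "yaw": 0.005, "jaw": 0},
    {"delta_pos": [0.23, -0.25, 10.2], "yaw": 0.005, "jaw": 0},
  ],
)

```text
clock: 18.6
eef_pos: [603.4, -141.3, 71.8]
tcp_rot: [2.565, -0.0, 1.54]
contact_force: [0.7, -0.2, -1.1]
opening: 0.149
grasp_force: 59.6
```

Call:
play_rows(
  steps=[
    {"delta_pos": [0, 0, 0.1], "yaw": 0, "jaw": 0},
    {"delta_pos": [0, 0, 0.2], "yaw": 0, "jaw": 0},
    {"delta_pos": [0, 0, 0.2], "yaw": 0, "jaw": 0},
    {"delta_pos": [0, 0, 0.3], "yaw": 0, "jaw": 0},
    {"delta_pos": [0, 0, 0.3], "yaw": 0, "jaw": 0},
    {"delta_pos": [0, 0, 0.4], "yaw": 0, "jaw": 0},
    {"delta_pos": [0, 0, 0.4], "yaw": 0, "jaw": 0},
    {"delta_pos": [0, 0, 0.4], "yaw": 0, "jaw": 0},
  ],
  grip_force=30,
)

```text
clock: 19.4
eef_pos: [605.0, -141.5, 68.4]
tcp_rot: [2.566, -0.0, 1.54]
contact_force: [-0.4, 0.3, -0.7]
opening: 0.15
grasp_force: 59.6
```

```bash
python3 st.py;python3 rel.py 0 0 0 0.2
```

```text
19.4 [-0.3172, 0.4304, 2.1736, 1.6946, 0.1558, -1.9385] [605.0, -141.5, 68.4] [ 2.566 -0.     1.54 ]
[[0.031, 0.838, 0.544], [1.0, -0.026, -0.017], [0.0, 0.545, -0.839]] op 0.15 F [-0.4  0.3 -0.7] g 59.56720232963562
yaw 0.001 tcp [ 603.6 -140.9   62.5] delta [ 0.06 -0.43  0.42]
front now: up 4.2 y -0.6 n 4.3 tz.(u,v,n) [0.017, 0.001, -1.0]
```

Call:
play_rows(
  steps=[
    {"delta_pos": [0.03, 0, 0.1], "yaw": 0, "jaw": 0},
    {"delta_pos": [0.05, 0, 0.15], "yaw": 0, "jaw": 0},
    {"delta_pos": [0.05, 0, 0.2], "yaw": 0, "jaw": 0},
    {"delta_pos": [0.05, 0, 0.25], "yaw": 0, "jaw": 0},
    {"delta_pos": [0.05, 0, 0.3], "yaw": 0, "jaw": 0},
    {"delta_pos": [0.05, 0, 0.35], "yaw": 0, "jaw": 0},
    {"delta_pos": [0.05, 0, 0.4], "yaw": 0, "jaw": 0},
    {"delta_pos": [0.05, 0, 0.4], "yaw": 0, "jaw": 0},
  ],
  grip_force=30,
)

```text
clock: 20.2
eef_pos: [606.9, -140.2, 65.8]
tcp_rot: [2.565, -0.001, 1.541]
contact_force: [-11.7, 5.1, 16.5]
opening: 0.146
grasp_force: 62.9
```

```bash
python3 st.py;python3 rel.py 0 0 0 0.2
```

```text
20.2 [-0.3143, 0.4374, 2.1718, 1.7356, 0.1567, -1.9779] [606.9, -140.2, 65.8] [ 2.565e+00 -1.000e-03  1.541e+00]
[[0.029, 0.838, 0.545], [1.0, -0.025, -0.015], [0.001, 0.546, -0.838]] op 0.146 F [-11.7   5.1  16.5] g 62.919673919677734
yaw 0.001 tcp [ 603.6 -140.9   62.5] delta [-0.08 -0.45  0.1 ]
front now: up 4.5 y 0.8 n 1.1 tz.(u,v,n) [0.019, 0.002, -1.0]
```

Call:
play_rows(
  steps=[
    {"delta_pos": [-0.03, 0, -0.07], "yaw": 0, "jaw": 0},
    {"delta_pos": [-0.06, -0.05, -0.08], "yaw": 0, "jaw": 0},
    {"delta_pos": [-0.06, -0.1, -0.08], "yaw": 0, "jaw": 0},
    {"delta_pos": [-0.06, -0.15, -0.08], "yaw": 0, "jaw": 0},
    {"delta_pos": [-0.06, -0.2, -0.08], "yaw": 0, "jaw": 0},
    {"delta_pos": [-0.06, -0.25, -0.08], "yaw": 0, "jaw": 0},
    {"delta_pos": [-0.06, -0.3, -0.08], "yaw": 0, "jaw": 0},
    {"delta_pos": [-0.06, -0.35, -0.08], "yaw": 0, "jaw": 0},
  ],
  grip_force=30,
)

```text
clock: 21.0
eef_pos: [606.0, -140.6, 66.0]
tcp_rot: [2.561, -0.001, 1.543]
contact_force: [-0.5, 6.4, 12.0]
opening: 0.153
grasp_force: 61.4
```

```bash
python3 st.py;python3 rel.py 0 0 0 0.2
```

```text
21.0 [-0.3173, 0.4371, 2.1755, 1.7713, 0.1616, -2.0169] [606.0, -140.6, 66.0] [ 2.561e+00 -1.000e-03  1.543e+00]
[[0.028, 0.836, 0.549], [1.0, -0.024, -0.014], [0.001, 0.549, -0.836]] op 0.153 F [-0.5  6.4 12. ] g 61.40757858753204
yaw 0.002 tcp [ 603.6 -140.9   62.4] delta [-0.04 -0.4   0.16]
front now: up 3.9 y 0.4 n 1.7 tz.(u,v,n) [0.023, 0.003, -1.0]
```

Call:
play_rows(
  steps=[
    {"delta_pos": [0, 0, -0.05], "yaw": 0, "jaw": 0},
    {"delta_pos": [0, 0, -0.1], "yaw": 0, "jaw": 0},
    {"delta_pos": [0, 0, -0.1], "yaw": 0, "jaw": 0},
    {"delta_pos": [0, 0, -0.1], "yaw": 0, "jaw": 0},
    {"delta_pos": [0, 0, -0.1], "yaw": 0, "jaw": 0},
    {"delta_pos": [0, 0, -0.1], "yaw": 0, "jaw": 0},
    {"delta_pos": [0, 0, -0.1], "yaw": 0, "jaw": 0},
    {"delta_pos": [0, 0, -0.1], "yaw": 0, "jaw": 0},
  ],
)

```text
clock: 21.8
eef_pos: [603.1, -141.5, 64.5]
tcp_rot: [2.566, -0.0, 1.54]
contact_force: [-0.5, 0.1, -1.2]
opening: 0.151
grasp_force: 59.7
```

```bash
python3 st.py;python3 rel.py 0 0 0 0.2
```

```text
21.8 [-0.3186, 0.437, 2.1781, 1.7613, 0.1582, -2.0071] [603.1, -141.5, 64.5] [ 2.566 -0.     1.54 ]
[[0.031, 0.838, 0.544], [1.0, -0.026, -0.017], [0.0, 0.544, -0.839]] op 0.151 F [-0.5  0.1 -1.2] g 59.69215214252472
yaw 0.001 tcp [ 603.6 -140.9   62.5] delta [ 0.07 -0.07  0.19]
front now: up 0.6 y -0.7 n 2.0 tz.(u,v,n) [0.017, 0.0, -1.0]
```

Call:
play_rows(
  steps=[
    {"delta_pos": [0.03, -0.03, 0], "yaw": 0, "jaw": 0},
    {"delta_pos": [0.06, -0.06, 0], "yaw": 0, "jaw": 0},
    {"delta_pos": [0.06, -0.09, 0], "yaw": 0, "jaw": 0},
    {"delta_pos": [0.06, -0.12, 0], "yaw": 0, "jaw": 0},
    {"delta_pos": [0.06, -0.15, 0], "yaw": 0, "jaw": 0},
    {"delta_pos": [0.06, -0.18, 0], "yaw": 0, "jaw": 0},
    {"delta_pos": [0.06, -0.2, 0], "yaw": 0, "jaw": 0},
    {"delta_pos": [0.06, -0.2, 0], "yaw": 0, "jaw": 0},
  ],
)

```text
clock: 22.6
eef_pos: [602.3, -140.9, 64.0]
tcp_rot: [2.564, -0.0, 1.54]
contact_force: [3.9, 0.7, 1.5]
opening: 0.149
grasp_force: 59.7
```

```bash
python3 st.py;python3 rel.py 0 0 0 0.2
```

```text
22.6 [-0.3183, 0.4373, 2.1813, 1.7906, 0.1595, -2.0363] [602.3, -140.9, 64.0] [ 2.564 -0.     1.54 ]
[[0.031, 0.838, 0.545], [1.0, -0.026, -0.016], [0.0, 0.546, -0.838]] op 0.149 F [3.9 0.7 1.5] g 59.71368670463562
yaw 0.001 tcp [ 603.6 -140.9   62.5] delta [0.01 0.03 0.2 ]
front now: up -0.3 y -0.1 n 2.0 tz.(u,v,n) [0.019, 0.001, -1.0]
```

Call:
play_rows(
  steps=[
    {"delta_pos": [0, 0, 0.04], "yaw": 0, "jaw": 0},
    {"delta_pos": [0, 0, 0.08], "yaw": 0, "jaw": 0},
    {"delta_pos": [0, 0, 0.1], "yaw": 0, "jaw": 0},
    {"delta_pos": [0, 0, 0.1], "yaw": 0, "jaw": 18},
    {"delta_pos": [0, 0, 0.1], "yaw": 0, "jaw": 22},
    {"delta_pos": [0, 0, 0.1], "yaw": 0, "jaw": 28},
    {"delta_pos": [0, 0, 0.1], "yaw": 0, "jaw": 34},
    {"delta_pos": [0, 0, 0.1], "yaw": 0, "jaw": 40},
  ],
)

```text
clock: 23.4
eef_pos: [601.8, -140.8, 62.4]
tcp_rot: [2.566, -0.0, 1.54]
contact_force: [0.0, 0.4, 0.3]
opening: 0.402
grasp_force: 0.0
```

Call:
play_rows(
  steps=[
    {"delta_pos": [0, 0, -1], "yaw": 0, "jaw": 40},
    {"delta_pos": [0, 0, -3], "yaw": 0, "jaw": 40},
    {"delta_pos": [0, 0, -6], "yaw": 0, "jaw": 40},
    {"delta_pos": [0, 0, -9], "yaw": 0, "jaw": 40},
    {"delta_pos": [0, 0, -12], "yaw": 0, "jaw": 40},
    {"delta_pos": [0, 0, -15], "yaw": 0, "jaw": 40},
    {"delta_pos": [0, 0, -18], "yaw": 0, "jaw": 40},
    {"delta_pos": [0, 0, -20], "yaw": 0, "jaw": 40},
  ],
)

```text
clock: 24.2
eef_pos: [492.3, -137.7, 232.1]
tcp_rot: [2.565, 0.001, 1.54]
contact_force: [0.4, -0.3, -0.3]
opening: 0.402
grasp_force: 0.0
```

```bash
python3 st.py; python3 - <<'E'
from h import *
i,d,c=cloud('wrist'); cv2.imwrite('pics/red_pl.png',i[...,::-1]); np.savez('red_pl.npz',i=i,d=d,K=c['mtx'],k1=c['k1'],T=c['extrinsics'])
E
cat > onslope.py <<'E'
from h import *
import sys
f=np.load(sys.argv[1]); c=dict(mtx=f['K'],k1=float(f['k1']),extrinsics=f['T'])
P,uv=pts(c,f['d'],np.ones(f['d'].shape,bool)); O=np.array([589.,-140.2,30]); t=np.radians(32); Z=R.from_euler('z',-1.8,degrees=True)
S=Z.inv().apply(P-O); S=np.c_[S[:,0]*np.cos(t)+S[:,2]*np.sin(t),S[:,1],-S[:,0]*np.sin(t)+S[:,2]*np.cos(t)]
for nm,y in (('blue',-90),('red',0),('yel',90)):
    m=(abs(S[:,1]-y)<55)&(S[:,0]>-6)&(S[:,0]<75)
    for q,lo,hi in (('panel',11.5,17),('pull',34,45)):
        s=m&(S[:,2]>lo)&(S[:,2]<hi)
        if s.sum()>60:
            X=S[s]; A=np.c_[X[:,:2],np.ones(len(X))]; k=np.linalg.lstsq(A,X[:,2],rcond=None)[0]
            rr=cv2.minAreaRect(X[:,:2].astype(np.float32)); print(nm,q,s.sum(),[np.round(v,1) for v in rr],'plane',k.round(3))
E
python3 onslope.py red_pl.npz; python3 stand.py red_pl.npz
```

```text
24.2 [-0.4114, -0.0511, 2.2616, 0.4995, 0.4348, -0.7837] [492.3, -137.7, 232.1] [2.565e+00 1.000e-03 1.540e+00]
[[0.031, 0.838, 0.545], [1.0, -0.025, -0.018], [-0.001, 0.546, -0.838]] op 0.402 F [ 0.4 -0.3 -0.3] g 0.0
blue panel 293 [array([ 27.2, -89.8]), array([109.3,  66.2]), np.float64(89.9)] plane [5.1000e-02 1.2000e-02 1.3737e+01]
red panel 2258 [array([27.2,  1.1]), array([107.6,  66.4]), np.float64(89.9)] plane [ 2.2000e-02 -1.0000e-03  1.4801e+01]
red pull 427 [array([30.2,  1.3]), array([48.9, 12.9]), np.float64(89.9)] plane [ 4.0000e-03 -9.0000e-03  4.1201e+01]
yel panel 2819 [array([27.3, 89.7]), array([ 66.4, 109.3]), np.float64(0.0)] plane [ 2.1000e-02 -2.0000e-03  1.4919e+01]
yel pull 546 [array([30.6, 88.3]), array([48.9, 13. ]), np.float64(89.8)] plane [2.0000e-03 1.0000e-03 4.1201e+01]
blue 358 [[654.9, -250.9], [668.6, -229.6], [683.0, -210.5]] [ 668.6 -229.9   79.9] [array([ 669.5, -230.6]), array([41.3, 29.2]), np.float64(89.0)]
red 534 [[657.5, -163.6], [671.2, -141.4], [688.0, -120.5]] [ 671.4 -141.7   79.6] [array([ 672.7, -143.4]), array([46.8, 31.2]), np.float64(89.6)]
yel 704 [[660.1, -75.1], [674.1, -52.1], [691.3, -30.7]] [674.4 -52.2  79.4] [array([676.8, -52.1]), array([45.9, 33.4]), np.float64(87.1)]
slope 1756 32.26 x@z30,y-143 586.7 yaw -2.2
```

View pics/red_pl.png

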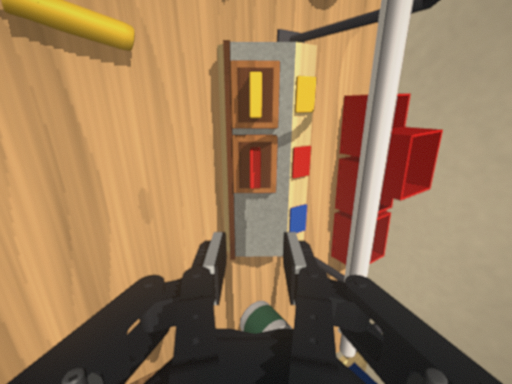

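```bash
cat > unt.py <<'E'
from plan import *
q0,p0,M0=state(); res=[]
for sg in (1,-1):
  for phi in range(-140,141,20):
    for rad in (450,600,750):
     for z in (300,450):
      f=np.radians(phi); t=np.array([rad*np.cos(f),rad*np.sin(f),z])
      # find yaw so that q6 at ~2.95*sg : continuation in yaw
      q=q0.copy(); p=p0; M=M0; ok=True
      N=16; 
      # interpolate around the base
      a0=np.arctan2(p0[1],p0[0]); r0=np.hypot(p0[0],p0[1])
      for i in range(1,N+1):
        s=i/N; a=a0+(f-a0)*s; rr=r0+(rad-r0)*s; pt=np.array([rr*np.cos(a),rr*np.sin(a),p0[2]+(z-p0[2])*s])
        # keep tool yaw free: follow by choosing yaw keeping q6 unchanged approx
        yaw=-(a-a0); 
        q1,e=ik(pt,M0*rz(0),q,600)
        if e>.003: ok=False;break
        q=q1
      if not ok: continue
      yaw=sg*2.95-q[5]; n=int(abs(yaw)/.14)+1
      for i in range(1,n+1):
        q1,e=ik(t,M0*rz(yaw*i/n),q,600)
        if e>.003: ok=False;break
        q=q1
      if not ok: continue
      P,M=fk(q); qs=q
      for k in range(1,5):
        q,P,M=call(q,P,M,[(0,0,0,sg*.148*i) for i in range(1,5)],600)
        tz=M.as_matrix()[:,2]; res.append((np.hypot(tz[0],tz[1]),sg,phi,rad,z,4*k,n,tz.round(3).tolist(),P.round(0).tolist(),q.round(2).tolist(),qs.round(2).tolist()))
res.sort(key=lambda a:a[0])
for a in res[:12]: print(a)
print(len(res))
E
timeout 500 python3 unt.py
```

```text
(np.float64(0.06595039986922294), 1, 100, 450, 300, 16, 5, [0.054, 0.038, -0.998], [218.0, 431.0, 384.0], [1.12, -0.03, 1.76, -0.03, 1.35, 3.02], [2.1, 0.18, 1.84, -0.48, 1.47, 2.95])
(np.float64(0.07434923772464974), -1, -100, 600, 300, 16, 6, [0.073, 0.011, -0.997], [169.0, -637.0, 397.0], [-1.35, 0.3, 1.35, 0.07, 1.49, -3.02], [-2.03, 0.38, 1.56, 0.52, 1.48, -2.95])
(np.float64(0.08436982865288721), -1, -100, 450, 300, 16, 6, [0.045, -0.071, -0.996], [212.0, -433.0, 379.0], [-1.12, -0.04, 1.78, 0.01, 1.32, -3.02], [-2.12, 0.16, 1.86, 0.5, 1.45, -2.95])
(np.float64(0.09921587122054223), 1, 80, 750, 300, 16, 9, [0.088, 0.045, -0.995], [375.0, 734.0, 393.0], [1.12, 0.56, 0.98, -0.06, 1.53, 3.02], [1.64, 0.53, 1.32, -0.58, 1.39, 2.95])
(np.float64(0.11885854186451214), 1, 100, 600, 300, 16, 6, [0.106, -0.054, -0.993], [174.0, 643.0, 407.0], [1.36, 0.33, 1.29, -0.11, 1.55, 3.02], [2.02, 0.4, 1.53, -0.51, 1.51, 2.95])
(np.float64(0.13931747842969314), -1, -80, 750, 300, 16, 9, [0.035, -0.135, -0.99], [360.0, -718.0, 372.0], [-1.1, 0.49, 1.13, -0.03, 1.38, -3.02], [-1.65, 0.51, 1.36, 0.5
[... 430 characters left out ...]
300, 16, 4, [0.126, -0.116, -0.985], [82.0, 491.0, 400.0], [1.5, 0.09, 1.61, -0.13, 1.55, 3.02], [2.37, 0.26, 1.74, -0.38, 1.6, 2.95])
(np.float64(0.1713394146110932), -1, -80, 750, 300, 12, 9, [0.163, -0.052, -0.985], [306.0, -747.0, 374.0], [-1.24, 0.51, 1.09, 0.14, 1.43, -3.02], [-1.65, 0.51, 1.36, 0.59, 1.34, -2.95])
(np.float64(0.17262928444110576), -1, -100, 450, 300, 12, 6, [0.173, -0.002, -0.985], [140.0, -466.0, 378.0], [-1.4, -0.01, 1.76, 0.17, 1.36, -3.02], [-2.12, 0.16, 1.86, 0.5, 1.45, -2.95])
(np.float64(0.172743312492625), -1, -80, 600, 300, 12, 8, [0.126, -0.119, -0.985], [283.0, -563.0, 361.0], [-1.14, 0.18, 1.59, 0.07, 1.21, -3.02], [-1.71, 0.29, 1.7, 0.6, 1.28, -2.95])
704
```

```bash
cat > path.py <<'E'
from plan import *
import sys
# path.py  x,y,z,yaw ... : per-call deltas (8 rows each)
q,p,M=state()
for a in sys.argv[1:]:
    x,y,z,yw=map(float,a.split(','))
    d=M.inv().apply(np.array([x,y,z])-p)/10; prev=q
    rows=[tuple(d*i/8)+(yw*i/8,) for i in range(1,9)]; print('delta',d.round(1),'len',np.linalg.norm(d).round(1),end=' ')
    q,p,M=call(q,p,M,rows,600); print('->',p.round(0),'q',q.round(2),'dq/s',(np.abs(q-prev)/.8).max().round(2),'tz',M.as_matrix()[:,2].round(3),'y',np.degrees(np.arctan2(M.as_matrix()[1,1],M.as_matrix()[0,1])).round(0))
E
python3 path.py 440,170,300,0 230,430,300,0 -78,443,300,0.6 -78,443,300,1.18 -78,443,300,1.18 -78,443,300,0.59
```

```text
delta [30.6 -1.5 -9.1] len 31.9 -> [440. 170. 300.] q [ 0.6  -0.2   2.21 -0.51  0.72  0.95] dq/s 2.17 tz [ 0.545 -0.018 -0.838] y -2.0
delta [ 25.3 -18.2 -11.9] len 33.4 -> [230. 430. 300.] q [ 1.47  0.04  1.99 -0.64  1.15  1.78] dq/s 1.08 tz [ 0.545 -0.018 -0.838] y -2.0
delta [  0.4 -25.8 -16.8] len 30.8 -> [-78. 443. 300.] q [ 2.1   0.18  1.84 -0.48  1.47  2.86] dq/s 1.36 tz [ 0.545 -0.018 -0.838] y -41.0
delta [-0. -0.  0.] len 0.0 -> [ 35. 469. 348.] q [ 1.73  0.05  1.79 -0.34  1.41  3.02] dq/s 0.46 tz [ 0.339 -0.043 -0.94 ] y -71.0
delta [-12.4  -1.9   0.8] len 12.6 -> [150. 406. 337.] q [ 1.26 -0.1   1.93 -0.06  1.23  3.02] dq/s 0.6 tz [ 0.077  0.061 -0.995] y -100.0
delta [-23.3   0.6   2.2] len 23.4 -> [204. 293. 292.] q [ 0.85 -0.23  2.13  0.12  1.14  3.02] dq/s 0.5 tz [-0.018  0.15  -0.989] y -127.0
```

Call:
play_rows(
  steps=[
    {"delta_pos": [3.8, -0.2, -1.1], "yaw": 0, "jaw": 60},
    {"delta_pos": [7.6, -0.4, -2.3], "yaw": 0, "jaw": 80},
    {"delta_pos": [11.5, -0.6, -3.4], "yaw": 0, "jaw": 100},
    {"delta_pos": [15.3, -0.8, -4.6], "yaw": 0, "jaw": 100},
    {"delta_pos": [19.1, -0.9, -5.7], "yaw": 0, "jaw": 100},
    {"delta_pos": [23, -1.1, -6.8], "yaw": 0, "jaw": 100},
    {"delta_pos": [26.8, -1.3, -8], "yaw": 0, "jaw": 100},
    {"delta_pos": [30.6, -1.5, -9.1], "yaw": 0, "jaw": 100},
  ],
)

```text
clock: 25.05
eef_pos: [440.8, 165.6, 297.5]
tcp_rot: [2.565, -0.0, 1.54]
contact_force: [1.1, -0.6, -0.1]
opening: 0.997
grasp_force: 0.0
```

Call:
play_rows(
  steps=[
    {"delta_pos": [3.2, -2.3, -1.5], "yaw": 0, "jaw": 100},
    {"delta_pos": [6.3, -4.6, -3], "yaw": 0, "jaw": 100},
    {"delta_pos": [9.5, -6.8, -4.5], "yaw": 0, "jaw": 100},
    {"delta_pos": [12.7, -9.1, -6], "yaw": 0, "jaw": 100},
    {"delta_pos": [15.8, -11.4, -7.4], "yaw": 0, "jaw": 100},
    {"delta_pos": [19, -13.7, -8.9], "yaw": 0, "jaw": 100},
    {"delta_pos": [22.1, -15.9, -10.4], "yaw": 0, "jaw": 100},
    {"delta_pos": [25.3, -18.2, -11.9], "yaw": 0, "jaw": 100},
  ],
)

```text
clock: 25.85
eef_pos: [230.0, 425.1, 297.2]
tcp_rot: [2.566, 0.001, 1.542]
contact_force: [1.1, 0.2, 0.1]
opening: 0.998
grasp_force: 0.0
```

Call:
play_rows(
  steps=[
    {"delta_pos": [0, -3.2, -2.1], "yaw": 0.075, "jaw": 100},
    {"delta_pos": [0.1, -6.5, -4.2], "yaw": 0.15, "jaw": 100},
    {"delta_pos": [0.1, -9.7, -6.3], "yaw": 0.225, "jaw": 100},
    {"delta_pos": [0.2, -12.9, -8.4], "yaw": 0.3, "jaw": 100},
    {"delta_pos": [0.2, -16.1, -10.5], "yaw": 0.375, "jaw": 100},
    {"delta_pos": [0.3, -19.4, -12.6], "yaw": 0.45, "jaw": 100},
    {"delta_pos": [0.4, -22.6, -14.7], "yaw": 0.525, "jaw": 100},
    {"delta_pos": [0.4, -25.8, -16.8], "yaw": 0.6, "jaw": 100},
  ],
)

```text
clock: 26.65
eef_pos: [-77.8, 436.9, 297.6]
tcp_rot: [2.65, -0.313, 1.018]
contact_force: [-0.4, 0.6, -0.2]
opening: 0.998
grasp_force: 0.0
```

```bash
python3 st.py; python3 - <<'E'
from plan import *
q0,p0,M0=state()
for t in ((0,0,0),(0,0,50)):
 q,p,M=q0,p0,M0
 for k in range(6):
  q,p,M=call(q,p,M,[tuple(M.inv().apply(t)/10*0)+(.148*i,) for i in range(1,5)],600); print(k*4+4,q.round(2),p.round(0),M.as_matrix()[:,2].round(3))
for n in (6,7,8):
 q,p,M=call(q0,p0,M0,[(0,0,0,.148*i) for i in range(1,9)],600); 
 q,p,M=call(q,p,M,[(0,0,0,.148*min(i,n)) for i in range(1,9)],600); print(n,q.round(2),p.round(0),M.as_matrix()[:,2].round(3))
E
```

```text
26.65 [2.1059, 0.171, 1.8524, -0.48, 1.4665, 2.8744] [-77.8, 436.9, 297.6] [ 2.65  -0.313  1.018]
[[0.5, 0.674, 0.544], [0.81, -0.587, -0.017], [0.308, 0.449, -0.839]] op 0.998 F [-0.4  0.6 -0.2] g 0.0
4 [ 1.92  0.12  1.8  -0.43  1.46  3.02] [-20. 462. 331.] [ 0.456 -0.051 -0.888]
8 [ 1.68  0.06  1.76 -0.33  1.43  3.02] [ 58. 473. 360.] [ 0.328 -0.061 -0.943]
12 [ 1.42  0.01  1.75 -0.2   1.39  3.02] [139. 462. 378.] [ 0.194 -0.034 -0.98 ]
16 [ 1.14 -0.03  1.77 -0.05  1.35  3.02] [213. 429. 383.] [ 0.068  0.032 -0.997]
20 [ 0.86 -0.06  1.82  0.12  1.31  3.02] [274. 378. 374.] [-0.037  0.132 -0.991]
24 [ 0.58 -0.08  1.89  0.29  1.28  3.02] [316. 317. 354.] [-0.107  0.254 -0.961]
4 [ 1.92  0.12  1.8  -0.43  1.46  3.02] [-20. 462. 331.] [ 0.456 -0.051 -0.888]
8 [ 1.68  0.06  1.76 -0.33  1.43  3.02] [ 58. 473. 360.] [ 0.328 -0.061 -0.943]
12 [ 1.42  0.01  1.75 -0.2   1.39  3.02] [139. 462. 378.] [ 0.194 -0.034 -0.98 ]
16 [ 1.14 -0.03  1.77 -0.05  1.35  3.02] [213. 429. 383.] [ 0.068  0.032 -0.997]
20 [ 0.86 -0.06  1.82  0.12  1.31  3.02] [274. 378. 374.] [-0.037  0.132 -0.991]
24 [ 0.58 -0.08  1.89  0.29  1.28  3.02] [316. 317. 354.] [-0.107  0.254 -0.961]
6 [ 1.25 -0.08  1.85 -0.1   1.28  3.02] [171. 424. 361.] [ 0.114  0.049 -0.992]
7 [ 1.24 -0.08  1.86 -0.07  1.27  3.02] [168. 425. 359.] [ 0.093  0.061 -0.994]
8 [ 1.24 -0.08  1.86 -0.06  1.27  3.02] [166. 425. 358.] [ 0.084  0.065 -0.994]
```

Call:
play_rows(
  steps=[
    {"delta_pos": [0, 0, 0], "yaw": 0.148, "jaw": 100},
    {"delta_pos": [0, 0, 0], "yaw": 0.296, "jaw": 100},
    {"delta_pos": [0, 0, 0], "yaw": 0.444, "jaw": 100},
    {"delta_pos": [0, 0, 0], "yaw": 0.592, "jaw": 100},
    {"delta_pos": [0, 0, 0], "yaw": 0.74, "jaw": 100},
    {"delta_pos": [0, 0, 0], "yaw": 0.888, "jaw": 100},
    {"delta_pos": [0, 0, 0], "yaw": 1.036, "jaw": 100},
    {"delta_pos": [0, 0, 0], "yaw": 1.184, "jaw": 100},
  ],
)

```text
clock: 27.45
eef_pos: [37.3, 463.3, 345.3]
tcp_rot: [2.975, -0.306, 0.388]
contact_force: [0.8, -0.4, -0.1]
opening: 0.999
grasp_force: 0.0
```

```bash
python3 st.py; python3 - <<'E'
from plan import *
q0,p0,M0=state(); res=[]
for dx in range(-200,251,50):
 for dy in range(-150,151,50):
  for dz in (-50,0,50):
   d=M0.inv().apply([dx,dy,dz])/10
   for n in (8,):
    q,p,M=call(q0,p0,M0,[tuple(d*i/8)+(.148*min(i,n),) for i in range(1,9)],600); tz=M.as_matrix()[:,2]; res.append((np.hypot(tz[0],tz[1]).round(3),dx,dy,dz,n,d.round(1).tolist(),tz.round(3).tolist(),p.round(0).tolist(),q.round(2).tolist()))
res.sort(key=lambda a:a[0])
for a in res[:6]: print(a)
E
```

```text
27.45 [1.7306, 0.0444, 1.8088, -0.3383, 1.3981, 3.0158] [37.3, 463.3, 345.3] [ 2.975 -0.306  0.388]
[[0.882, 0.327, 0.338], [0.361, -0.932, -0.041], [0.301, 0.158, -0.94]] op 0.999 F [ 0.8 -0.4 -0.1] g 0.0
(np.float64(0.079), -200, 150, -50, 8, [-13.7, -21.3, -2.7], [0.062, 0.048, -0.997], [140.0, 530.0, 346.0], [1.34, 0.11, 1.7, -0.05, 1.28, 3.02])
(np.float64(0.08), -150, 150, -50, 8, [-9.3, -19.7, -1.0], [0.062, 0.05, -0.997], [144.0, 536.0, 340.0], [1.34, 0.12, 1.7, -0.05, 1.26, 3.02])
(np.float64(0.08), -100, 150, -50, 8, [-4.9, -18.0, 0.7], [0.062, 0.051, -0.997], [149.0, 544.0, 333.0], [1.33, 0.14, 1.69, -0.05, 1.25, 3.02])
(np.float64(0.082), -200, 100, -50, 8, [-15.5, -16.7, -2.5], [0.063, 0.053, -0.997], [141.0, 494.0, 345.0], [1.32, 0.04, 1.77, -0.05, 1.26, 3.02])
(np.float64(0.083), -150, 100, -50, 8, [-11.1, -15.0, -0.8], [0.062, 0.054, -0.997], [144.0, 498.0, 338.0], [1.32, 0.06, 1.77, -0.05, 1.25, 3.02])
(np.float64(0.083), -100, 100, -50, 8, [-6.7, -13.4, 0.9], [0.062, 0.056, -0.997], [148.0, 504.0, 331.0], [1.31, 0.07, 1.77, -0.05, 1.23, 3.02])
```

Call:
play_rows(
  steps=[
    {"delta_pos": [-0.8, -1.7, 0.1], "yaw": 0.148, "jaw": 100},
    {"delta_pos": [-1.7, -3.4, 0.2], "yaw": 0.296, "jaw": 100},
    {"delta_pos": [-2.5, -5, 0.3], "yaw": 0.444, "jaw": 100},
    {"delta_pos": [-3.4, -6.7, 0.5], "yaw": 0.592, "jaw": 100},
    {"delta_pos": [-4.2, -8.4, 0.6], "yaw": 0.74, "jaw": 100},
    {"delta_pos": [-5, -10, 0.7], "yaw": 0.888, "jaw": 100},
    {"delta_pos": [-5.9, -11.7, 0.8], "yaw": 1.036, "jaw": 100},
    {"delta_pos": [-6.7, -13.4, 0.9], "yaw": 1.184, "jaw": 100},
  ],
)

```text
clock: 28.25
eef_pos: [147.3, 505.7, 331.6]
tcp_rot: [-3.08, -0.059, -0.114]
contact_force: [0.2, 0.3, -0.5]
opening: 1.001
grasp_force: 0.0
```

```bash
python3 st.py; python3 - <<'E'
from plan import *
q,p,M=state(); m=M.as_matrix(); print('tool y ang',np.degrees(np.arctan2(m[1,1],m[0,1])))
for a in (6.5,186.5): 
    u=np.array([np.cos(np.radians(a)),np.sin(np.radians(a)),0]); print(a,'yaw needed',np.arctan2(-(u@m[:,0]),u@m[:,1]))
E
python3 path.py 400,250,330,-1.18
```

```text
28.25 [1.3168, 0.0738, 1.7654, -0.0526, 1.234, 3.0158] [147.3, 505.7, 331.6] [-3.08  -0.059 -0.114]
[[0.992, -0.11, 0.065], [-0.114, -0.992, 0.054], [0.059, -0.061, -0.996]] op 1.001 F [ 0.2  0.3 -0.5] g 0.0
tool y ang -96.34147790441016
6.5 yaw needed -1.7950733344286895
186.5 yaw needed 1.3465193191611038
delta [28.  22.6  0.4] len 36.0 -> [400. 250. 330.] q [ 0.55 -0.03  1.88  0.01  1.21  1.05] dq/s 2.46 tz [ 0.065  0.054 -0.996] y -29.0
```

```bash
python3 path.py 370,290,320,-1.1 425,180,270,-0.695
```

```text
delta [24.5 19.   1.4] len 31.0 -> [370. 290. 320.] q [ 0.66 -0.03  1.89  0.    1.19  1.24] dq/s 2.22 tz [ 0.065  0.054 -0.996] y -33.0
delta [-6.5 10.5  4.7] len 13.3 -> [425. 180. 270.] q [0.38 0.01 1.97 0.03 1.08 0.25] dq/s 1.24 tz [ 0.065  0.054 -0.996] y 6.0
```

Call:
play_rows(
  steps=[
    {"delta_pos": [3.1, 2.4, 0.2], "yaw": -0.138, "jaw": 100},
    {"delta_pos": [6.1, 4.8, 0.4], "yaw": -0.275, "jaw": 100},
    {"delta_pos": [9.2, 7.1, 0.5], "yaw": -0.413, "jaw": 100},
    {"delta_pos": [12.3, 9.5, 0.7], "yaw": -0.55, "jaw": 100},
    {"delta_pos": [15.3, 11.9, 0.9], "yaw": -0.688, "jaw": 100},
    {"delta_pos": [18.4, 14.3, 1.1], "yaw": -0.825, "jaw": 100},
    {"delta_pos": [21.4, 16.6, 1.2], "yaw": -0.963, "jaw": 100},
    {"delta_pos": [24.5, 19, 1.4], "yaw": -1.1, "jaw": 100},
  ],
)

```text
clock: 29.05
eef_pos: [367.3, 293.1, 321.7]
tcp_rot: [3.117, -0.082, 0.975]
contact_force: [0.0, 0.4, 0.4]
opening: 1.0
grasp_force: 0.0
```

Call:
play_rows(
  steps=[
    {"delta_pos": [-1.1, 1.8, 0.8], "yaw": -0.116, "jaw": 100},
    {"delta_pos": [-2.2, 3.5, 1.6], "yaw": -0.232, "jaw": 100},
    {"delta_pos": [-3.3, 5.3, 2.4], "yaw": -0.348, "jaw": 100},
    {"delta_pos": [-4.3, 7, 3.1], "yaw": -0.463, "jaw": 100},
    {"delta_pos": [-5.4, 8.8, 3.9], "yaw": -0.58, "jaw": 100},
    {"delta_pos": [-6.5, 10.5, 4.7], "yaw": -0.695, "jaw": 100},
    {"delta_pos": [-6.5, 10.5, 4.7], "yaw": -0.695, "jaw": 100},
    {"delta_pos": [-6.5, 10.5, 4.7], "yaw": -0.695, "jaw": 100},
  ],
)

```text
clock: 29.85
eef_pos: [419.3, 183.6, 272.2]
tcp_rot: [3.071, -0.047, 1.661]
contact_force: [0.0, 0.4, 0.2]
opening: 0.997
grasp_force: 0.0
```

```bash
python3 st.py; python3 wl.py 435 233 blue_w
```

```text
29.85 [0.3914, -0.0029, 1.9783, 0.0273, 1.0846, 0.2913] [419.3, 183.6, 272.2] [ 3.071 -0.047  1.661]
[[-0.09, 0.994, 0.066], [0.995, 0.086, 0.053], [0.047, 0.071, -0.996]] op 0.997 F [0.  0.4 0.2] g 0.0
blue_w panel 1762 [433.1 234.9  14. ] [array([433.5, 233. ]), array([59.2, 79.5]), np.float64(6.2)]
blue_w pull 359 [433.8 233.6  39.4] [array([434. , 233.1]), array([14. , 48.8]), np.float64(7.0)]
```

Call:
play_rows(
  steps=[
    {"delta_pos": [1.2, 0.2, 2.5], "yaw": -0.014, "jaw": 100},
    {"delta_pos": [2.5, 0.4, 5], "yaw": -0.028, "jaw": 100},
    {"delta_pos": [3.7, 0.6, 9], "yaw": -0.028, "jaw": 100},
    {"delta_pos": [3.7, 0.6, 13], "yaw": -0.028, "jaw": 100},
    {"delta_pos": [3.7, 0.6, 17], "yaw": -0.028, "jaw": 90},
    {"delta_pos": [3.7, 0.6, 20], "yaw": -0.028, "jaw": 80},
    {"delta_pos": [3.7, 0.6, 21.8], "yaw": -0.028, "jaw": 70},
    {"delta_pos": [3.7, 0.6, 22.5], "yaw": -0.028, "jaw": 70},
  ],
)

```text
clock: 30.7
eef_pos: [436.0, 233.4, 49.0]
tcp_rot: [3.071, -0.044, 1.692]
contact_force: [0.0, 0.3, 1.1]
opening: 0.708
grasp_force: 0.0
```

```bash
python3 st.py; python3 wl.py 435 233 blue_w2
```

```text
30.7 [0.4769, 0.3877, 2.1058, 0.0312, 0.5665, 0.3316] [436.0, 233.4, 49.0] [ 3.071 -0.044  1.692]
[[-0.121, 0.991, 0.065], [0.992, 0.117, 0.052], [0.044, 0.071, -0.997]] op 0.708 F [0.  0.3 1.1] g 0.0
blue_w2 panel 6558 [432.7 237.6  13.8] [array([434.1, 232.2]), array([60.2, 80.7]), np.float64(6.7)]
blue_w2 pull 1563 [433.7 234.4  39.2] [array([434.2, 232.3]), array([14. , 50.8]), np.float64(6.9)]
```

Call:
play_rows(
  steps=[
    {"delta_pos": [-0.1, -0.1, 1], "yaw": 0, "jaw": 70},
    {"delta_pos": [-0.2, -0.15, 2], "yaw": 0, "jaw": 70},
    {"delta_pos": [-0.25, -0.19, 2.8], "yaw": 0, "jaw": 60},
    {"delta_pos": [-0.25, -0.19, 3.1], "yaw": 0, "jaw": 40},
    {"delta_pos": [-0.25, -0.19, 3.1], "yaw": 0, "jaw": 20},
    {"delta_pos": [-0.25, -0.19, 3.1], "yaw": 0, "jaw": 5},
    {"delta_pos": [-0.25, -0.19, 3.1], "yaw": 0, "jaw": 0},
    {"delta_pos": [-0.25, -0.19, 3.1], "yaw": 0, "jaw": 0},
  ],
  grip_force=60,
)

```text
clock: 31.55
eef_pos: [437.1, 231.6, 20.3]
tcp_rot: [3.069, -0.045, 1.693]
contact_force: [-3.6, -1.1, 10.4]
opening: 0.15
grasp_force: 58.1
```

```bash
python3 st.py
```

```text
31.55 [0.4724, 0.4436, 2.1173, 0.0355, 0.4975, 0.3217] [437.1, 231.6, 20.3] [ 3.069 -0.045  1.693]
[[-0.121, 0.99, 0.066], [0.992, 0.118, 0.053], [0.045, 0.072, -0.996]] op 0.15 F [-3.6 -1.1 10.4] g 58.10707641765475
```

Call:
play_rows(
  steps=[
    {"delta_pos": [0, 0, -0.5], "yaw": 0, "jaw": 0},
    {"delta_pos": [0, 0, -1.5], "yaw": 0, "jaw": 0},
    {"delta_pos": [0, 0, -4], "yaw": 0, "jaw": 0},
    {"delta_pos": [0, 0, -8], "yaw": 0, "jaw": 0},
    {"delta_pos": [0, 0, -12], "yaw": 0, "jaw": 0},
    {"delta_pos": [0, 0, -16], "yaw": 0, "jaw": 0},
    {"delta_pos": [0, 0, -20], "yaw": 0, "jaw": 0},
    {"delta_pos": [0, 0, -24], "yaw": 0, "jaw": 0},
  ],
)

```text
clock: 32.35
eef_pos: [420.9, 218.6, 261.2]
tcp_rot: [3.067, -0.045, 1.693]
contact_force: [1.2, -0.3, -1.7]
opening: 0.147
grasp_force: 58.5
```

```bash
python3 st.py; python3 - <<'E'
from h import *
i,d,c=cloud('wrist'); np.savez('blue_h.npz',i=i,d=d,K=c['mtx'],k1=c['k1'],T=c['extrinsics'])
E
python3 held.py blue_h.npz
```

```text
32.35 [0.4632, 0.0354, 1.9651, 0.0201, 1.0559, 0.3339] [420.9, 218.6, 261.2] [ 3.067 -0.045  1.693]
[[-0.121, 0.99, 0.068], [0.992, 0.118, 0.054], [0.045, 0.074, -0.996]] op 0.147 F [ 1.2 -0.3 -1.7] g 58.48865150241181
panel 5497 extent [[-16.8, -27.5, -1.8], [42.0, 31.7, 4.3]] plane dz/dx,dz/dy,z0 [ 0.05   0.026 -0.422]
pull 1720 [[-19.3, -3.5, -27.7], [27.6, 8.8, -23.4]]
```

```bash
python3 st.py; cat > tl.py <<'E'
from plan import *
q0,p0,M0=state(); res=[]
G=goal(1,.045,np.radians(-1.8)); g=G.as_matrix()[:,2]; print('goal tz',g.round(3))
for sg in (1,-1):
  for phi in range(-90,91,10):
    for rad in (500,620):
      f=np.radians(phi); t=np.array([rad*np.cos(f),rad*np.sin(f),400]); q=q0; ok=True
      for i in range(1,9):
        s=i/8; a=np.arctan2(p0[1],p0[0]); r0=np.hypot(*p0[:2]); an=a+(f-a)*s; rr=r0+(rad-r0)*s
        q,e=ik(np.array([rr*np.cos(an),rr*np.sin(an),p0[2]+(400-p0[2])*s]),M0*rz(-0*s),q,600); ok&=e<.003
      yaw=sg*3.0-q[5]; n=int(abs(yaw)/.14)+1
      for i in range(1,n+1): q,e=ik(t,M0*rz(yaw*i/n),q,600); ok&=e<.003
      if not ok: continue
      P,M=fk(q)
      for k in range(1,6):
        q,P,M=call(q,P,M,[(0,0,0,sg*.148*i) for i in range(1,5)],600)
        tz=M.as_matrix()[:,2]; m=M.as_matrix(); u=G.as_matrix()[:,1]
        yw=np.arctan2(-(u@m[:,0]),u@m[:,1]); 
        res.append((np.linalg.norm(tz-g).round(3),sg,phi,rad,4*k,n,round(yaw,2),tz.round(3).tolist(),P.round(0).tolist(),q.round(2).tolist(),round(yw,2)))
res.sort(key=lambda a:a[0])
for a in res[:10]: print(a)
E
python3 tl.py
```

```text
32.4 [0.4631, 0.029, 1.9575, 0.02, 1.0615, 0.3339] [423.5, 219.8, 267.6] [ 3.059 -0.048  1.693]
[[-0.122, 0.99, 0.076], [0.991, 0.118, 0.057], [0.048, 0.082, -0.995]] op 0.148 F [2.5 0.2 5. ] g 58.621564708300866
goal tz [ 0.531  0.028 -0.847]
(np.float64(0.033), -1, 50, 620, 12, 27, np.float64(-3.77), [0.514, 0.002, -0.858], [220.0, 517.0, 313.0], [1.48, 0.15, 1.82, -0.59, 1.18, -3.02], np.float64(-1.52))
(np.float64(0.044), 1, -60, 620, 12, 31, np.float64(4.23), [0.493, 0.02, -0.87], [110.0, -538.0, 306.0], [-1.68, 0.2, 1.77, 0.53, 1.29, 3.02], np.float64(1.42))
(np.float64(0.058), -1, 60, 620, 12, 29, np.float64(-3.95), [0.515, 0.084, -0.853], [127.0, 545.0, 310.0], [1.66, 0.16, 1.82, -0.6, 1.19, -3.02], np.float64(-1.36))
(np.float64(0.063), -1, 50, 500, 12, 27, np.float64(-3.77), [0.477, 0.021, -0.879], [117.0, 423.0, 321.0], [1.68, -0.03, 1.99, -0.52, 1.26, -3.02], np.float64(-1.39))
(np.float64(0.064), 1, -50, 500, 16, 30, np.float64(4.07), [0.582, 0.01, -0.813], [47.0, -389.0, 261.0], [-1.94, 0.07, 2.08, 0.59, 1.3, 3.02], np.float64(1.09))
(np.float64(0.073), 1, -50, 620, 12, 29, np.float64(4.06), [0.497, 0.092, -0.863], [206.0, -509.0, 304.0], [-1.51, 0.2, 1.78, 0.55, 1.28, 3.02], np.float64(1.56))
(np.float64(0.077), -1, 40, 500, 16, 26, np.float64(-3.58), [0.585, -0.013, -0.811], [134.0, 389.0, 274.0], [1.73, 0.02, 2.11, -0.66, 1.23, -3.02], np.float64(-1.21))
(np.float64(0.078), 1, -60, 500, 12, 31, np.float64(4.25), [0.465, 0.007, -0.885], [26.0, -425.0, 313.0], [-1.88, 0.03, 1.94, 0.47, 1.36, 3.02], np.float64(1.27))
(np.float64(0.083), 1, -50, 500, 12, 30, np.float64(4.07), [0.469, 0.074, -0.88], [103.0, -413.0, 312.0], [-1.7, 0.02, 1.96, 0.49, 1.35, 3.02], np.float64(1.41))
(np.float64(0.089), -1, 50, 500, 16, 27, np.float64(-3.77), [0.587, 0.082, -0.805], [66.0, 404.0, 270.0], [1.91, 0.03, 2.11, -0.66, 1.23, -3.02], np.float64(-1.04))
```

```bash
python3 path.py 399,475,400,-1.184 399,475,400,-1.184 399,475,400,-1.184
```

```text
delta [ 26.2   1.7 -11.9] len 28.9 -> [399. 475. 400.] q [ 0.88  0.18  1.5  -0.02  1.37 -0.42] dq/s 0.94 tz [ 0.076  0.057 -0.995] y 75.0
delta [-0.  0. -0.] len 0.0 -> [399. 475. 400.] q [ 0.88  0.18  1.5  -0.02  1.37 -1.6 ] dq/s 1.48 tz [ 0.076  0.057 -0.995] y 143.0
delta [-0. -0. -0.] len 0.0 -> [399. 475. 400.] q [ 0.88  0.18  1.5  -0.02  1.37 -2.79] dq/s 1.48 tz [ 0.076  0.057 -0.995] y -150.0
```

Call:
play_rows(
  steps=[
    {"delta_pos": [3.3, 0.2, -1.5], "yaw": -0.148, "jaw": 0},
    {"delta_pos": [6.6, 0.4, -3], "yaw": -0.296, "jaw": 0},
    {"delta_pos": [9.8, 0.6, -4.5], "yaw": -0.444, "jaw": 0},
    {"delta_pos": [13.1, 0.9, -6], "yaw": -0.592, "jaw": 0},
    {"delta_pos": [16.4, 1.1, -7.4], "yaw": -0.74, "jaw": 0},
    {"delta_pos": [19.7, 1.3, -8.9], "yaw": -0.888, "jaw": 0},
    {"delta_pos": [22.9, 1.5, -10.4], "yaw": -1.036, "jaw": 0},
    {"delta_pos": [26.2, 1.7, -11.9], "yaw": -1.184, "jaw": 0},
  ],
)

```text
clock: 33.2
eef_pos: [397.9, 475.3, 391.4]
tcp_rot: [3.072, 0.052, 2.879]
contact_force: [0.1, -0.0, -1.7]
opening: 0.149
grasp_force: 58.5
```

Call:
play_rows(
  steps=[
    {"delta_pos": [0, 0, 0], "yaw": -0.148, "jaw": 0},
    {"delta_pos": [0, 0, 0], "yaw": -0.296, "jaw": 0},
    {"delta_pos": [0, 0, 0], "yaw": -0.444, "jaw": 0},
    {"delta_pos": [0, 0, 0], "yaw": -0.592, "jaw": 0},
    {"delta_pos": [0, 0, 0], "yaw": -0.74, "jaw": 0},
    {"delta_pos": [0, 0, 0], "yaw": -0.888, "jaw": 0},
    {"delta_pos": [0, 0, 0], "yaw": -1.036, "jaw": 0},
    {"delta_pos": [0, 0, 0], "yaw": -1.184, "jaw": 0},
  ],
)

```text
clock: 34.0
eef_pos: [398.2, 474.1, 390.6]
tcp_rot: [-3.12, 0.083, -2.217]
contact_force: [0.0, -0.5, -0.5]
opening: 0.146
grasp_force: 58.7
```

Call:
play_rows(
  steps=[
    {"delta_pos": [0, 0, 0], "yaw": -0.148, "jaw": 0},
    {"delta_pos": [0, 0, 0], "yaw": -0.296, "jaw": 0},
    {"delta_pos": [0, 0, 0], "yaw": -0.444, "jaw": 0},
    {"delta_pos": [0, 0, 0], "yaw": -0.592, "jaw": 0},
    {"delta_pos": [0, 0, 0], "yaw": -0.74, "jaw": 0},
    {"delta_pos": [0, 0, 0], "yaw": -0.888, "jaw": 0},
    {"delta_pos": [0, 0, 0], "yaw": -1.036, "jaw": 0},
    {"delta_pos": [0, 0, 0], "yaw": -1.184, "jaw": 0},
  ],
)

```text
clock: 34.8
eef_pos: [398.2, 474.1, 390.6]
tcp_rot: [-3.056, 0.011, -1.034]
contact_force: [0.4, -0.0, -1.6]
opening: 0.15
grasp_force: 58.7
```

```bash
python3 st.py; cat > two.py <<'E'
from plan import *
import itertools
q0,p0,M0=state(); res=[]
g=goal(1,.045,np.radians(-1.8)).as_matrix()[:,2]
for d1 in ((0,0,0),(60,0,0),(0,60,0),(0,-60,0),(100,-50,0)):
 for n1 in (8,):
  a=M0.inv().apply(d1)/10
  q1,p1,M1=call(q0,p0,M0,[tuple(a*i/8)+(-.148*min(i,n1),) for i in range(1,9)],600)
  for d2 in ((0,0,0),(100,0,30),(0,80,30),(0,-80,30),(100,80,30),(-80,0,0)):
   b=M1.inv().apply(d2)/10
   for n2 in (3,4,5,6,8):
    q,p,M=call(q1,p1,M1,[tuple(b*i/8)+(-.148*min(i,n2),) for i in range(1,9)],600); tz=M.as_matrix()[:,2]
    res.append((np.linalg.norm(tz-g).round(3),d1,d2,n2,a.round(1).tolist(),b.round(1).tolist(),tz.round(3).tolist(),p.round(0).tolist(),q.round(2).tolist()))
res.sort(key=lambda a:a[0])
for r_ in res[:6]: print(r_)
E
python3 two.py
```

```text
34.8 [0.8797, 0.1898, 1.5064, -0.0184, 1.3612, -2.7956] [398.2, 474.1, 390.6] [-3.056  0.011 -1.034]
[[0.512, -0.857, 0.067], [-0.859, -0.509, 0.053], [-0.011, -0.085, -0.996]] op 0.15 F [ 0.4 -0.  -1.6] g 58.72149646282196
(np.float64(0.003), (0, -60, 0), (100, 0, 30), 5, [5.2, 3.1, -0.3], [9.5, -4.2, 0.3], [0.533, 0.027, -0.846], [243.0, 471.0, 264.0], [1.44, 0.12, 1.98, -0.66, 1.03, -3.02])
(np.float64(0.009), (0, -60, 0), (100, 80, 30), 5, [5.2, 3.1, -0.3], [6.3, -11.6, 0.2], [0.535, 0.035, -0.844], [250.0, 524.0, 269.0], [1.44, 0.2, 1.88, -0.65, 1.04, -3.02])
(np.float64(0.01), (0, 0, 0), (0, 0, 0), 5, [0.0, 0.0, 0.0], [0.0, 0.0, 0.0], [0.525, 0.036, -0.851], [227.0, 505.0, 286.0], [1.47, 0.15, 1.9, -0.63, 1.09, -3.02])
(np.float64(0.011), (60, 0, 0), (0, 80, 30), 5, [3.1, -5.1, 0.4], [-2.7, -7.6, -2.9], [0.539, 0.033, -0.842], [258.0, 581.0, 302.0], [1.44, 0.26, 1.72, -0.63, 1.12, -3.02])
(np.float64(0.011), (0, -60, 0), (0, -80, 30), 6, [5.2, 3.1, -0.3], [4.1, 7.0, -2.8], [0.539, 0.029, -0.842], [183.0, 402.0, 293.0], [1.57, -0.03, 2.08, -0.63, 1.14, -3.02])
(np.float64(0.013), (60, 0, 0), (0, 0, 0), 5, [3.1, -5.1, 0.4], [0.0, 0.0, 0.0], [0.541, 0.026, -0.841], [267.0, 517.0, 279.0], [1.41, 0.19, 1.87, -0.66, 1.05, -3.02])
```

Call:
play_rows(
  steps=[
    {"delta_pos": [0, 0, 0], "yaw": -0.148, "jaw": 0},
    {"delta_pos": [0, 0, 0], "yaw": -0.296, "jaw": 0},
    {"delta_pos": [0, 0, 0], "yaw": -0.444, "jaw": 0},
    {"delta_pos": [0, 0, 0], "yaw": -0.592, "jaw": 0},
    {"delta_pos": [0, 0, 0], "yaw": -0.74, "jaw": 0},
    {"delta_pos": [0, 0, 0], "yaw": -0.888, "jaw": 0},
    {"delta_pos": [0, 0, 0], "yaw": -1.036, "jaw": 0},
    {"delta_pos": [0, 0, 0], "yaw": -1.184, "jaw": 0},
  ],
)

```text
clock: 35.6
eef_pos: [315.7, 506.0, 361.1]
tcp_rot: [-3.012, -0.283, -0.455]
contact_force: [0.7, -0.3, -2.1]
opening: 0.143
grasp_force: 58.7
```

Call:
play_rows(
  steps=[
    {"delta_pos": [0, 0, 0], "yaw": -0.148, "jaw": 0},
    {"delta_pos": [0, 0, 0], "yaw": -0.296, "jaw": 0},
    {"delta_pos": [0, 0, 0], "yaw": -0.444, "jaw": 0},
    {"delta_pos": [0, 0, 0], "yaw": -0.592, "jaw": 0},
    {"delta_pos": [0, 0, 0], "yaw": -0.74, "jaw": 0},
    {"delta_pos": [0, 0, 0], "yaw": -0.74, "jaw": 0},
    {"delta_pos": [0, 0, 0], "yaw": -0.74, "jaw": 0},
    {"delta_pos": [0, 0, 0], "yaw": -0.74, "jaw": 0},
  ],
)

```text
clock: 36.4
eef_pos: [232.0, 506.2, 289.1]
tcp_rot: [-3.135, -0.55, 0.054]
contact_force: [0.2, 0.0, -1.1]
opening: 0.148
grasp_force: 58.7
```

```bash
python3 st.py; python3 - <<'E'
from plan import *
q,p,M=state(); m=M.as_matrix(); G=goal(1,.045,np.radians(-1.8)); print('to goal',(M.inv()*G).as_rotvec().round(3))
E
python3 path.py 330,400,350,1.184 470,200,350,1.184 440,-60,350,1.184 460,-230,330,1.18
```

```text
36.4 [1.4603, 0.1454, 1.8924, -0.6201, 1.0865, -3.0165] [232.0, 506.2, 289.1] [-3.135 -0.55   0.054]
[[0.851, 0.057, 0.521], [0.046, -0.998, 0.034], [0.522, -0.005, -0.853]] op 0.148 F [ 0.2  0.  -1.1] g 58.71051013469696
to goal [-0.013  0.004 -1.498]
delta [11.  11.1 -0.4] len 15.7 -> [330. 400. 350.] q [ 1.19 -0.05  1.96 -0.57  1.06 -2.15] dq/s 1.09 tz [ 0.521  0.034 -0.853] y -151.0
delta [23.4 -2.4  6.6] len 24.4 -> [470. 200. 350.] q [ 0.57 -0.18  2.07 -0.36  0.79 -1.64] dq/s 0.78 tz [ 0.521  0.034 -0.853] y 133.0
delta [ 20.7 -15.8  -2.5] len 26.2 -> [440. -60. 350.] q [-0.27 -0.34  2.18  0.25  0.79 -1.62] dq/s 1.05 tz [ 0.521  0.034 -0.853] y 73.0
delta [ -6.7 -15.7   2.2] len 17.2 -> [ 460. -230.  330.] q [-0.71 -0.12  2.07  0.51  0.85 -1.02] dq/s 0.74 tz [ 0.521  0.034 -0.853] y 2.0
```

Call:
play_rows(
  steps=[
    {"delta_pos": [1.4, 1.4, 0], "yaw": 0.148, "jaw": 0},
    {"delta_pos": [2.8, 2.8, -0.1], "yaw": 0.296, "jaw": 0},
    {"delta_pos": [4.1, 4.2, -0.2], "yaw": 0.444, "jaw": 0},
    {"delta_pos": [5.5, 5.5, -0.2], "yaw": 0.592, "jaw": 0},
    {"delta_pos": [6.9, 6.9, -0.3], "yaw": 0.74, "jaw": 0},
    {"delta_pos": [8.3, 8.3, -0.3], "yaw": 0.888, "jaw": 0},
    {"delta_pos": [9.6, 9.7, -0.4], "yaw": 1.036, "jaw": 0},
    {"delta_pos": [11, 11.1, -0.4], "yaw": 1.184, "jaw": 0},
  ],
)

```text
clock: 37.2
eef_pos: [330.6, 399.8, 350.0]
tcp_rot: [-2.623, -0.19, -1.187]
contact_force: [-0.2, 0.6, -1.0]
opening: 0.149
grasp_force: 58.8
```

Call:
play_rows(
  steps=[
    {"delta_pos": [2.9, -0.3, 0.8], "yaw": 0.148, "jaw": 0},
    {"delta_pos": [5.9, -0.6, 1.7], "yaw": 0.296, "jaw": 0},
    {"delta_pos": [8.8, -0.9, 2.5], "yaw": 0.444, "jaw": 0},
    {"delta_pos": [11.7, -1.2, 3.3], "yaw": 0.592, "jaw": 0},
    {"delta_pos": [14.6, -1.5, 4.1], "yaw": 0.74, "jaw": 0},
    {"delta_pos": [17.6, -1.8, 5], "yaw": 0.888, "jaw": 0},
    {"delta_pos": [20.5, -2.1, 5.8], "yaw": 1.036, "jaw": 0},
    {"delta_pos": [23.4, -2.4, 6.6], "yaw": 1.184, "jaw": 0},
  ],
)

```text
clock: 38.0
eef_pos: [470.6, 199.0, 350.2]
tcp_rot: [-2.743, 0.39, -2.241]
contact_force: [1.3, 0.9, -2.0]
opening: 0.147
grasp_force: 58.8
```

Call:
play_rows(
  steps=[
    {"delta_pos": [2.6, -2, -0.3], "yaw": 0.148, "jaw": 0},
    {"delta_pos": [5.2, -4, -0.6], "yaw": 0.296, "jaw": 0},
    {"delta_pos": [7.8, -5.9, -0.9], "yaw": 0.444, "jaw": 0},
    {"delta_pos": [10.4, -7.9, -1.3], "yaw": 0.592, "jaw": 0},
    {"delta_pos": [12.9, -9.9, -1.6], "yaw": 0.74, "jaw": 0},
    {"delta_pos": [15.5, -11.9, -1.9], "yaw": 0.888, "jaw": 0},
    {"delta_pos": [18.1, -13.8, -2.2], "yaw": 1.036, "jaw": 0},
    {"delta_pos": [20.7, -15.8, -2.5], "yaw": 1.184, "jaw": 0},
  ],
)

```text
clock: 38.8
eef_pos: [438.8, -60.6, 350.6]
tcp_rot: [2.893, 0.497, 2.716]
contact_force: [0.9, -0.7, -1.6]
opening: 0.151
grasp_force: 58.8
```

```bash
python3 st.py; python3 rel.py -90 5 220 0.2
```

```text
38.8 [-0.2762, -0.3448, 2.1809, 0.2468, 0.7961, -1.6119] [438.8, -60.6, 350.6] [2.893 0.497 2.716]
[[-0.801, 0.293, 0.522], [0.363, 0.931, 0.033], [-0.476, 0.216, -0.852]] op 0.151 F [ 0.9 -0.7 -1.6] g 58.770092725753784
yaw 1.225 tcp [ 489.  -228.3  252. ] delta [ -5.41 -16.27  10.46]
front now: up 10.0 y 75.9 n 333.0 tz.(u,v,n) [-0.01, 0.05, -0.999]
```

Call:
play_rows(
  steps=[
    {"delta_pos": [-0.7, -2, 1.3], "yaw": 0.148, "jaw": 0},
    {"delta_pos": [-1.4, -4.1, 2.6], "yaw": 0.296, "jaw": 0},
    {"delta_pos": [-2, -6.1, 3.9], "yaw": 0.444, "jaw": 0},
    {"delta_pos": [-2.7, -8.1, 5.2], "yaw": 0.592, "jaw": 0},
    {"delta_pos": [-3.4, -10.2, 6.5], "yaw": 0.74, "jaw": 0},
    {"delta_pos": [-4.1, -12.2, 7.8], "yaw": 0.888, "jaw": 0},
    {"delta_pos": [-4.7, -14.2, 9.1], "yaw": 1.036, "jaw": 0},
    {"delta_pos": [-5.4, -16.3, 10.5], "yaw": 1.184, "jaw": 0},
  ],
)

```text
clock: 39.6
eef_pos: [490.4, -228.4, 251.3]
tcp_rot: [2.592, -0.021, 1.601]
contact_force: [0.5, -0.7, -0.7]
opening: 0.152
grasp_force: 58.8
```

```bash
python3 st.py; python3 rel.py -90 4 110 0.2
```

```text
39.6 [-0.6594, 0.0189, 2.1285, 0.6036, 0.6547, -1.1058] [490.4, -228.4, 251.3] [ 2.592 -0.021  1.601]
[[-0.03, 0.853, 0.521], [0.999, 0.015, 0.033], [0.021, 0.522, -0.853]] op 0.152 F [ 0.5 -0.7 -0.7] g 58.81570100784302
yaw 0.041 tcp [ 546.4 -230.1  158.2] delta [-0.53 -0.08 10.85]
front now: up 5.8 y -90.1 n 218.7 tz.(u,v,n) [-0.011, 0.05, -0.999]
```

Call:
play_rows(
  steps=[
    {"delta_pos": [-0.2, 0, 2], "yaw": 0.02, "jaw": 0},
    {"delta_pos": [-0.4, -0.1, 4], "yaw": 0.041, "jaw": 0},
    {"delta_pos": [-0.53, -0.1, 6], "yaw": 0.041, "jaw": 0},
    {"delta_pos": [-0.53, -0.1, 8], "yaw": 0.041, "jaw": 0},
    {"delta_pos": [-0.53, -0.1, 9.8], "yaw": 0.041, "jaw": 0},
    {"delta_pos": [-0.53, -0.1, 10.8], "yaw": 0.041, "jaw": 0},
    {"delta_pos": [-0.53, -0.1, 10.8], "yaw": 0.041, "jaw": 0},
    {"delta_pos": [-0.53, -0.1, 10.8], "yaw": 0.041, "jaw": 0},
  ],
)

```text
clock: 40.4
eef_pos: [546.0, -229.1, 159.3]
tcp_rot: [2.593, -0.039, 1.571]
contact_force: [0.8, 0.3, -0.7]
opening: 0.148
grasp_force: 58.8
```

```bash
python3 st.py; python3 - <<'E'
from h import *
i,d,c=cloud('wrist'); np.savez('blue_in.npz',i=i,d=d,K=c['mtx'],k1=c['k1'],T=c['extrinsics'])
E
python3 held.py blue_in.npz; python3 onslope.py blue_in.npz|grep -v blue; python3 stand.py blue_in.npz; for n in 30 2; do python3 rel.py -90 4 $n 0.2; done
```

```text
40.4 [-0.5834, 0.2404, 2.1266, 0.8122, 0.4492, -1.258] [546.0, -229.1, 159.3] [ 2.593 -0.039  1.571]
[[-0.0, 0.853, 0.521], [0.999, -0.02, 0.034], [0.039, 0.521, -0.853]] op 0.148 F [ 0.8  0.3 -0.7] g 58.802191615104675
panel 5507 extent [[-18.1, -30.6, 3.7], [40.6, 28.5, 10.1]] plane dz/dx,dz/dy,z0 [0.052 0.026 5.496]
pull 1701 [[-20.5, -6.3, -22.0], [26.4, 5.8, -17.6]]
red panel 5278 [array([26.6,  1.3]), array([ 65. , 107.3]), np.float64(0.0)] plane [ 1.0000e-03 -4.0000e-03  1.4536e+01]
red pull 1011 [array([28.8,  0.5]), array([13.7, 48.7]), np.float64(0.6)] plane [ 1.0000e-03 -2.0000e-03  4.0065e+01]
yel panel 2879 [array([26.6, 57.4]), array([65. , 44.7]), np.float64(0.2)] plane [1.0000e-03 2.0000e-02 1.3286e+01]
yel pull 222 [array([29.1, 66.9]), array([ 7.1, 13.4]), np.float64(89.4)] plane [-7.0000e-03  3.4200e-01  1.6788e+01]
blue 717 [[656.0, -252.6], [669.4, -230.5], [684.0, -210.9]] [ 669.5 -230.8   78.1] [array([ 670.4, -231.8]), array([30., 43.]), np.float64(1.1)]
red 1139 [[657.3, -163.9], [670.6, -141.6], [687.8, -121.3]] [ 671.  -142.2   77.8] [array([ 672.7, -142.8]), array([43.9, 31.5]), np.float64(88.2)]
yel 668 [[659.6, -75.7], [674.2, -66.3], [690.5, -55.7]] [674.2 -66.3  77.4] [array([675.4, -65.2]), array([21.3, 32.3]), np.float64(89.2)]
slope 1338 31.98 x@z30,y-143 588.4 yaw -1.89
yaw 0.006 tcp [ 588.8 -231.4   90.3] delta [-0.5   0.06  8.11]
front now: up 4.2 y -89.1 n 111.2 tz.(u,v,n) [-0.011, 0.05, -0.999]
yaw 0.006 tcp [ 603.6 -231.9   66.6] delta [-0.64  0.09 10.9 ]
front now: up 4.2 y -89.1 n 111.2 tz.(u,v,n) [-0.011, 0.05, -0.999]
```

Call:
play_rows(
  steps=[
    {"delta_pos": [-0.3, 0, 1.5], "yaw": 0.006, "jaw": 0},
    {"delta_pos": [-0.45, 0, 3], "yaw": 0.006, "jaw": 0},
    {"delta_pos": [-0.46, 0.05, 4.5], "yaw": 0.006, "jaw": 0},
    {"delta_pos": [-0.46, 0.05, 6], "yaw": 0.006, "jaw": 0},
    {"delta_pos": [-0.46, 0.06, 7.5], "yaw": 0.006, "jaw": 0},
    {"delta_pos": [-0.52, 0.07, 9], "yaw": 0.006, "jaw": 0},
    {"delta_pos": [-0.57, 0.09, 10], "yaw": 0.006, "jaw": 0},
    {"delta_pos": [-0.6, 0.09, 10.5], "yaw": 0.006, "jaw": 0},
  ],
)

```text
clock: 41.25
eef_pos: [602.0, -231.9, 70.1]
tcp_rot: [2.593, -0.042, 1.566]
contact_force: [-0.4, 0.0, -1.3]
opening: 0.148
grasp_force: 58.9
```

```bash
python3 st.py; python3 rel.py -90 0.5 2 -0.2
```

```text
41.25 [-0.5249, 0.4649, 2.0709, 1.1562, 0.3227, -1.5731] [602.0, -231.9, 70.1] [ 2.593 -0.042  1.566]
[[0.005, 0.853, 0.522], [0.999, -0.026, 0.033], [0.042, 0.521, -0.852]] op 0.148 F [-0.4  0.  -1.3] g 58.851104378700256
yaw 0.0 tcp [ 600.6 -231.4   64.7] delta [ 0.03 -0.39  0.38]
front now: up 4.5 y -90.5 n 5.8 tz.(u,v,n) [-0.01, 0.05, -0.999]
```

Call:
play_rows(
  steps=[
    {"delta_pos": [0.03, 0, 0.12], "yaw": 0, "jaw": 0},
    {"delta_pos": [0.03, 0, 0.24], "yaw": 0, "jaw": 0},
    {"delta_pos": [0.03, -0.1, 0.34], "yaw": 0, "jaw": 0},
    {"delta_pos": [0.03, -0.2, 0.36], "yaw": 0, "jaw": 0},
    {"delta_pos": [0.03, -0.3, 0.36], "yaw": 0, "jaw": 0},
    {"delta_pos": [0.03, -0.38, 0.36], "yaw": 0, "jaw": 0},
    {"delta_pos": [0.03, -0.42, 0.36], "yaw": 0, "jaw": 0},
    {"delta_pos": [0.03, -0.42, 0.36], "yaw": 0, "jaw": 0},
  ],
)

```text
clock: 42.05
eef_pos: [600.2, -231.3, 64.8]
tcp_rot: [2.593, -0.042, 1.566]
contact_force: [0.4, -0.1, 0.3]
opening: 0.151
grasp_force: 59.0
```

```bash
python3 st.py; python3 rel.py -90 0 1 -0.2
```

```text
42.05 [-0.5257, 0.473, 2.0763, 1.1931, 0.318, -1.6126] [600.2, -231.3, 64.8] [ 2.593 -0.042  1.566]
[[0.005, 0.853, 0.522], [0.999, -0.026, 0.033], [0.042, 0.521, -0.852]] op 0.151 F [ 0.4 -0.1  0.3] g 58.96873712539673
yaw 0.0 tcp [ 600.7 -231.4   63.6] delta [-0.02 -0.01  0.13]
front now: up 0.1 y -89.9 n 2.3 tz.(u,v,n) [-0.01, 0.05, -0.999]
```

Next a gentle nudge to the ledge, then touch down.

Call:
play_rows(
  steps=[
    {"delta_pos": [0, -0.03, 0], "yaw": 0, "jaw": 0},
    {"delta_pos": [0, -0.06, 0], "yaw": 0, "jaw": 0},
    {"delta_pos": [0, -0.08, 0], "yaw": 0, "jaw": 0},
    {"delta_pos": [0, -0.1, 0], "yaw": 0, "jaw": 0},
    {"delta_pos": [0, -0.1, 0.04], "yaw": 0, "jaw": 0},
    {"delta_pos": [0, -0.1, 0.08], "yaw": 0, "jaw": 0},
    {"delta_pos": [0, -0.1, 0.1], "yaw": 0, "jaw": 0},
    {"delta_pos": [0, -0.1, 0.1], "yaw": 0, "jaw": 0},
  ],
)

```text
clock: 42.85
eef_pos: [600.4, -231.4, 64.1]
tcp_rot: [2.592, -0.042, 1.566]
contact_force: [3.5, 1.0, 8.7]
opening: 0.153
grasp_force: 59.5
```

```bash
python3 st.py; python3 rel.py -90 0 1 -0.2
```

```text
42.85 [-0.5258, 0.4748, 2.0766, 1.2029, 0.3171, -1.6229] [600.4, -231.4, 64.1] [ 2.592 -0.042  1.566]
[[0.005, 0.852, 0.523], [0.999, -0.026, 0.033], [0.042, 0.522, -0.852]] op 0.153 F [3.5 1.  8.7] g 59.51062023639679
yaw 0.0 tcp [ 600.7 -231.4   63.6] delta [ 0.   -0.    0.06]
front now: up 0.0 y -90.0 n 1.6 tz.(u,v,n) [-0.009, 0.049, -0.999]
```

Call:
play_rows(
  steps=[
    {"delta_pos": [0, 0, 0], "yaw": 0, "jaw": 17},
    {"delta_pos": [0, 0, 0], "yaw": 0, "jaw": 20},
    {"delta_pos": [0, 0, 0], "yaw": 0, "jaw": 24},
    {"delta_pos": [0, 0, 0], "yaw": 0, "jaw": 28},
    {"delta_pos": [0, 0, 0], "yaw": 0, "jaw": 34},
    {"delta_pos": [0, 0, 0], "yaw": 0, "jaw": 40},
    {"delta_pos": [0, 0, -0.3], "yaw": 0, "jaw": 40},
    {"delta_pos": [0, 0, -0.8], "yaw": 0, "jaw": 40},
  ],
)

```text
clock: 43.65
eef_pos: [595.1, -231.2, 69.9]
tcp_rot: [2.594, -0.043, 1.566]
contact_force: [-0.6, -0.0, -0.1]
opening: 0.398
grasp_force: 0.0
```

Call:
play_rows(
  steps=[
    {"delta_pos": [0, 0, -1.5], "yaw": 0, "jaw": 40},
    {"delta_pos": [0, 0, -4], "yaw": 0, "jaw": 40},
    {"delta_pos": [0, 0, -7], "yaw": 0, "jaw": 40},
    {"delta_pos": [0, 0, -10], "yaw": 0, "jaw": 40},
    {"delta_pos": [0, 0, -13], "yaw": 0, "jaw": 40},
    {"delta_pos": [0, 0, -16], "yaw": 0, "jaw": 40},
    {"delta_pos": [0, 0, -18], "yaw": 0, "jaw": 40},
    {"delta_pos": [0, 0, -19], "yaw": 0, "jaw": 40},
  ],
)

```text
clock: 44.45
eef_pos: [495.8, -238.2, 234.1]
tcp_rot: [2.592, -0.04, 1.565]
contact_force: [-0.3, 0.0, -0.6]
opening: 0.399
grasp_force: 0.0
```

Call:
play_rows(
  steps=[
    {"delta_pos": [-2, -3, -2], "yaw": 0, "jaw": 40},
    {"delta_pos": [-3, -5, -3], "yaw": 0, "jaw": 40},
    {"delta_pos": [-3, -6, -3], "yaw": 0, "jaw": 40},
    {"delta_pos": [-3, -6, -3], "yaw": 0, "jaw": 40},
    {"delta_pos": [-3, -6, -3], "yaw": 0, "jaw": 40},
    {"delta_pos": [-3, -6, -3], "yaw": 0, "jaw": 40},
    {"delta_pos": [-3, -6, -3], "yaw": 0, "jaw": 40},
    {"delta_pos": [-3, -6, -3], "yaw": 0, "jaw": 40},
  ],
)

```text
clock: 45.25
eef_pos: [429.8, -266.9, 225.1]
tcp_rot: [2.593, -0.042, 1.567]
contact_force: [-0.2, -0.4, -0.3]
opening: 0.401
grasp_force: 0.0
```

```bash
python3 st.py; python3 - <<'E'
from h import *
for n in ('wrist','scene'):
    i,d,c=cloud(n); np.savez(f'end_{n}.npz',i=i,d=d,K=c['mtx'],k1=c['k1'],T=c['extrinsics'])
    if n=='wrist': a=i
    else: b=cv2.resize(i[170:300,200:340],(414,384),interpolation=cv2.INTER_CUBIC)
a=np.hstack([cv2.resize(a,(384,384)),b]); cv2.imwrite('pics/end.png',a[...,::-1])
E
for n in wrist scene; do echo $n; python3 onslope.py end_$n.npz; python3 stand.py end_$n.npz; done
```

```text
45.25 [-0.8411, 0.0278, 2.1897, 0.7018, 0.6903, -1.3242] [429.8, -266.9, 225.1] [ 2.593 -0.042  1.567]
[[0.004, 0.853, 0.521], [0.999, -0.026, 0.034], [0.042, 0.521, -0.853]] op 0.401 F [-0.2 -0.4 -0.3] g 0.0
wrist
blue panel 2084 [array([ 26.4, -89.2]), array([ 64.1, 107.3]), np.float64(0.2)] plane [ 1.0000e-03 -2.0000e-03  1.4099e+01]
blue pull 414 [array([ 28.4, -89.3]), array([14. , 48.2]), np.float64(0.1)] plane [ 0.07   0.    37.729]
red panel 2843 [array([26.5,  0.5]), array([ 63.4, 109.2]), np.float64(0.3)] plane [ 1.0000e-03 -1.0000e-03  1.4246e+01]
red pull 516 [array([28.3, -0.1]), array([14.3, 48.5]), np.float64(1.2)] plane [5.0000e-02 6.0000e-03 3.8311e+01]
yel panel 1447 [array([26.3, 57.8]), array([45.5, 63.5]), np.float64(89.9)] plane [2.0000e-03 1.3000e-02 1.3378e+01]
yel pull 115 [array([28.2, 67.4]), array([ 7.8, 13.8]), np.float64(88.1)] plane [ 0.062  0.246 20.612]
blue 434 [[653.9, -252.8], [666.7, -231.4], [683.2, -211.5]] [ 667.2 -231.8   77.3] [array([ 668.8, -232.6]), array([41.7, 30.3]), np.float64(87.3)]
red 591 [[656.5, -164.3], [670.2, -142.4], [687.8, -
[... 769 characters left out ...]
 221 [array([29.2, 81.4]), array([92.4, 66.1]), np.float64(89.6)] plane [-5.0000e-03  1.4000e-02  1.3966e+01]
yel pull 72 [array([32.2, 89.3]), array([16.6, 49.5]), np.float64(2.5)] plane [-2.150e-01  8.000e-03  4.568e+01]
blue 159 [[657.1, -252.8], [671.4, -233.1], [684.2, -212.6]] [ 671.1 -233.    78.7] [array([ 670.7, -232.3]), array([41. , 27.5]), np.float64(88.5)]
red 178 [[657.9, -164.3], [673.6, -143.5], [689.0, -121.7]] [ 674.  -143.2   78.8] [array([ 672.9, -141.8]), array([45. , 33.4]), np.float64(87.7)]
yel 160 [[662.1, -74.8], [678.2, -52.7], [692.7, -30.8]] [677.8 -53.1  78.8] [array([677.3, -51.6]), array([48. , 30.8]), np.float64(87.7)]
slope 63 27.63 x@z30,y-143 576.1 yaw 0.4
```

View pics/end.png

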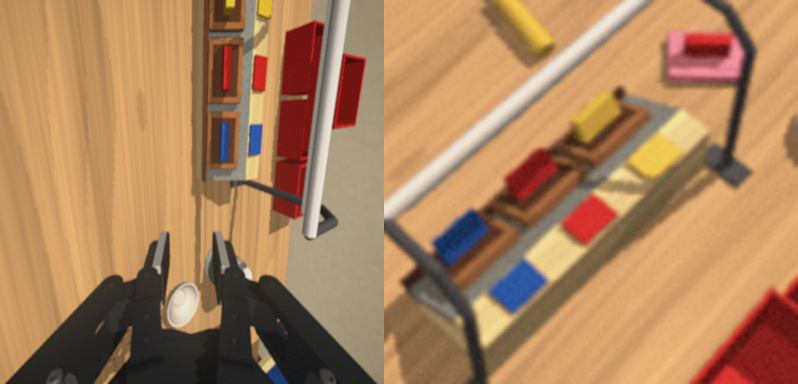

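```bash
python3 - <<'E'
from h import *
for fn in ('red_pl.npz','blue_in.npz','end_wrist.npz'):
    f=np.load(fn); c=dict(mtx=f['K'],k1=float(f['k1']),extrinsics=f['T'])
    P,uv=pts(c,f['d'],np.ones(f['d'].shape,bool)); O=np.array([589.,-140.2,30]); t=np.radians(32); Z=R.from_euler('z',-1.8,degrees=True)
    S=Z.inv().apply(P-O); S=np.c_[S[:,0]*np.cos(t)+S[:,2]*np.sin(t),S[:,1],-S[:,0]*np.sin(t)+S[:,2]*np.cos(t)]
    for nm,y in (('blue',-90),('red',0),('yel',90)):
        s=(abs(S[:,1]-y)<30)&(S[:,0]>15)&(S[:,0]<45)&(S[:,2]>36)&(S[:,2]<45)
        X=S[s]
        if len(X)<80: continue
        # mean x per y-bin for pull, and upper / lower panel edge
        o=[]
        for lo,hi,fun,zz in ((15,45,np.mean,(36,45)),(45,75,np.max,(11,17)),(-3,15,np.min,(12,17))):
            q=S[(S[:,0]>lo)&(S[:,0]<hi)&(S[:,2]>zz[0])&(S[:,2]<zz[1])]; b=np.arange(y-(22 if fun is np.mean else 36),y+(22 if fun is np.mean else 36),4)
            v=[(k+2,fun(q[(q[:,1]>=k)&(q[:,1]<k+4),0])) for k in b if ((q[:,1]>=k)&(q[:,1]<k+4)).sum()>3]
            if len(v)>4: v=np.array(v); kk=np.polyfit(v[:,0],v[:,1],1); o.append((np.degrees(kk[0]).round(2),np.median(v[:,1]).round(1)))
        print(fn,nm,'pull/upper/lower (deg,x):',o)
E
```

```text
red_pl.npz red pull/upper/lower (deg,x): [(np.float64(-0.2), np.float64(30.1)), (np.float64(-0.25), np.float64(59.7)), (np.float64(0.63), np.float64(-1.7))]
red_pl.npz yel pull/upper/lower (deg,x): [(np.float64(-0.15), np.float64(30.4)), (np.float64(-0.3), np.float64(59.7)), (np.float64(0.58), np.float64(-1.7))]
blue_in.npz red pull/upper/lower (deg,x): [(np.float64(-0.89), np.float64(29.0)), (np.float64(0.02), np.float64(58.6)), (np.float64(0.16), np.float64(-0.4))]
blue_in.npz yel pull/upper/lower (deg,x): [(np.float64(-0.17), np.float64(58.9)), (np.float64(-1.69), np.float64(-0.1))]
end_wrist.npz blue pull/upper/lower (deg,x): [(np.float64(-0.06), np.float64(28.1)), (np.float64(-0.05), np.float64(57.6)), (np.float64(-0.39), np.float64(-0.9))]
end_wrist.npz red pull/upper/lower (deg,x): [(np.float64(-0.23), np.float64(28.0)), (np.float64(-0.17), np.float64(57.7)), (np.float64(0.04), np.float64(-1.2))]
end_wrist.npz yel pull/upper/lower (deg,x): [(np.float64(-0.63), np.float64(57.3)), (np.float64(-1.23), np.float64(-1.2))]
```

All three fronts are square to the ledge and at the same height on the slope, so I'm handing the job in.

```bash
python3 -c "
from rig import r
print(r.sign_off())"
```

```text
the job is handed in; nothing more can be done
None
```

The red and blue fronts lie flat on the slope below their own tiles, within about 1 mm and square against the ledge by the final camera check; the yellow front and the pink look-alikes were not touched, and the job was handed in at about 45 s.

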